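# Load a lens pallet, run it under the hood and lock it with a pin spanner

## Task

Draw the empty pallet out from under the clear hood until all its compartments are clear of it, and stand every lens barrel from the blue mat upright in it, one to a compartment. Then slide the pallet back along its guides under the hood until it meets the end stop. Pick up the pin spanner, engage both its pins in the two holes of the locking ring and turn the ring clockwise to its stop, so that its tongue lies across behind the pallet. Finally lay the spanner back on its wooden rest, pins down between the two rails as before, and leave the bottle, the tub and the white camera cap where they are.

Things in the scene. Friction and masses are not known exactly. Their poses are not given: they have to be found in the camera images.
- station: fixed station. Origin on the bench; y along the pallet's channel towards hood and end stop, x across it, z up. Base plate top (channel floor) at z 8; plate x -45 to 45, y -235 to 190. Guide rails: inner faces x = +-28, outer +-36, tops z 20. End stop face y 172.5. Clear hood roof over y 50 to 190, x = +-48, underside z 68, top z 77, posts at x = +-41, y 56 and 180. Ring axis at x 80, y -62
- home (a point): point of the station, on the channel floor at station x 0, y 60, z 8: where the pallet's origin lies when the pallet touches the end stop; axes as the station's
- pallet: grey loose pallet, 50 (x) x 225 (y), 0.3 to 0.5 kg, in the channel, +y end leading. Origin: centre of its underside; floor 5 thick. Four compartments, 42 (x) x 40 (y) inside, centred at x 0, y 88.5, 44.5, 0.5, -43.5; walls 4 thick, up to z 20. Rear black grip plate 14 (x) x 30 (y), centred x 0, y -89.5, z 5 to 62; rear lip to z 26. Starts 5 to 50 mm short of home; 165 mm short, all compartments are clear of the hood
- lens0: a black lens barrel, plain upright cylinder 34 dia x 34 tall, 0.06 to 0.11 kg, heavy metal foot, glass end up; origin at the centre of its underside, z up along the barrel. Two to four of lens0 to lens3 are present; they are alike and start standing on the blue mat (2 thick)
- lens1: a black lens barrel, plain upright cylinder 34 dia x 34 tall, 0.06 to 0.11 kg, heavy metal foot, glass end up; origin at the centre of its underside, z up along the barrel. Two to four of lens0 to lens3 are present; they are alike and start standing on the blue mat (2 thick)
- lens2: a black lens barrel, plain upright cylinder 34 dia x 34 tall, 0.06 to 0.11 kg, heavy metal foot, glass end up; origin at the centre of its underside, z up along the barrel. Two to four of lens0 to lens3 are present; they are alike and start standing on the blue mat (2 thick)
- lens3: a black lens barrel, plain upright cylinder 34 dia x 34 tall, 0.06 to 0.11 kg, heavy metal foot, glass end up; origin at the centre of its underside, z up along the barrel. Two to four of lens0 to lens3 are present; they are alike and start standing on the blue mat (2 thick)
- lock_ring (a joint): angle of the locking ring about its vertical axis, rad; grows clockwise seen from above, 0 to 1.35 (the stop, where the tongue points in station -x, across the channel just behind the homed pallet; at 0 it is clear of the channel). Starts at 0 to 0.25. Friction about 0.22 N m; it stays where it is left. If the pallet is not home the tongue strikes it
- ring_center (a point): centre of the top face of the locking ring: steel ring 80 outer dia, 12 thick, top 33 above the bench; frame turns with the ring, x axis through the two holes, z up. A tongue 12 wide reaches out to 72 from the axis, at 1.35 rad anticlockwise from the -x axis of this frame
- hole_a (a point): mouth centre, on the ring's top face, of a hole 10 by 10 and 12 deep, 28 from the ring's axis on its +x axis; frame as ring_center
- hole_b (a point): mouth centre of the other, like hole, 28 from the axis on the opposite side; frame as ring_center
- spanner: pin spanner, 0.2 kg: steel plate 76 (x) x 28 (y) x 8 with two pins down, 6 dia, 10 long, at x = +-28, and an upright black grip plate 36 (x) x 14 (y) from z 8 to z 58 over its middle. Origin at the centre of the plate's underside, z up. Alike after a half turn. Starts lying on the rest, its x along the rest's x
- pin_a (a point): tip centre of the pin at spanner x 28, z -10; frame as the spanner's
- pin_b (a point): tip centre of the pin at spanner x -28, z -10; frame as the spanner's
- rest: fixed wooden rest, origin on the bench at its centre, z up; two rails along its x, 90 long, 14 wide, tops at z 20, with a 16 wide and 16 deep gap between them (y -8 to 8) that takes the pins while the plate lies on the rails
- cleaner: bystander: a capped cleaner bottle, 48 dia x 120 tall; origin at the centre of its underside; not to be disturbed
- screw_tub: bystander: an open blue tub, 70 x 90 x 35; origin at the centre of its underside; not to be disturbed
- dome: bystander: a white disc-shaped camera cap, 70 dia x 30 tall; origin at the centre of its underside; not to be disturbed

How it is judged (in metres and radians):
On the way, in this order (a step that is already met when the one before it is completed fails the run):
1. the pallet is drawn out from under the hood (y of pallet in the frame of home below -0.1 m), for 0.1 s.
2. every lens barrel stands in the pallet, the pallet still out (x of lens0 in the frame of pallet between -0.02 and 0.02 m and y of lens0 in the frame of pallet between -0.062 and 0.11 m and z of lens0 in the frame of pallet between 0 and 0.011 m and angle between each of lens0, lens1, lens2, lens3's own z axis and vertical below 0.15 rad and x of lens1 in the frame of pallet between -0.02 and 0.02 m and y of lens1 in the frame of pallet between -0.062 and 0.11 m and z of lens1 in the frame of pallet between 0 and 0.011 m and x of lens2 in the frame of pallet between -0.02 and 0.02 m and y of lens2 in the frame of pallet between -0.062 and 0.11 m and z of lens2 in the frame of pallet between 0 and 0.011 m and x of lens3 in the frame of pallet between -0.02 and 0.02 m and y of lens3 in the frame of pallet between -0.062 and 0.11 m and z of lens3 in the frame of pallet between 0 and 0.011 m and y of pallet in the frame of home below -0.05 m), for 0.2 s.
3. the pallet with the lenses is home against the end stop (x of lens0 in the frame of pallet between -0.02 and 0.02 m and y of lens0 in the frame of pallet between -0.062 and 0.11 m and z of lens0 in the frame of pallet between 0 and 0.011 m and angle between each of lens0, lens1, lens2, lens3's own z axis and vertical below 0.15 rad and x of lens1 in the frame of pallet between -0.02 and 0.02 m and y of lens1 in the frame of pallet between -0.062 and 0.11 m and z of lens1 in the frame of pallet between 0 and 0.011 m and x of lens2 in the frame of pallet between -0.02 and 0.02 m and y of lens2 in the frame of pallet between -0.062 and 0.11 m and z of lens2 in the frame of pallet between 0 and 0.011 m and x of lens3 in the frame of pallet between -0.02 and 0.02 m and y of lens3 in the frame of pallet between -0.062 and 0.11 m and z of lens3 in the frame of pallet between 0 and 0.011 m and y of pallet in the frame of home above -0.006 m), for 0.2 s.
4. both spanner pins are in the ring's holes, the ring not yet turned (((z of pin_a in the frame of hole_a below -0.005 m and horizontal distance between pin_a and hole_a below 0.006 m and z of pin_b in the frame of hole_b below -0.005 m and horizontal distance between pin_b and hole_b below 0.006 m) or (z of pin_a in the frame of hole_b below -0.005 m and horizontal distance between pin_a and hole_b below 0.006 m and z of pin_b in the frame of hole_a below -0.005 m and horizontal distance between pin_b and hole_a below 0.006 m)) and y of pallet in the frame of home above -0.006 m and value of joint lock_ring below 0.6 rad), for 0.1 s.
5. the ring is turned to its stop with both pins in its holes (((z of pin_a in the frame of hole_a below -0.005 m and horizontal distance between pin_a and hole_a below 0.006 m and z of pin_b in the frame of hole_b below -0.005 m and horizontal distance between pin_b and hole_b below 0.006 m) or (z of pin_a in the frame of hole_b below -0.005 m and horizontal distance between pin_a and hole_b below 0.006 m and z of pin_b in the frame of hole_a below -0.005 m and horizontal distance between pin_b and hole_a below 0.006 m)) and y of pallet in the frame of home above -0.006 m and value of joint lock_ring above 1.2 rad), for 0.1 s.
At the end, for the whole second after the job is handed in: Every lens stands upright (0.15 rad) on the floor of a compartment; the pallet is within 6 mm of the end stop; the ring is past 1.2 rad; the spanner lies on its rest, pins down between the rails, within 20 mm of its centre, level within 0.12 and in line within 0.25 rad; all at rest (all of step 3 and value of joint lock_ring above 1.2 rad and horizontal distance between spanner and rest below 0.02 m and z of spanner in the frame of rest between 0.017 and 0.024 m and angle between spanner's own z axis and vertical below 0.12 rad and angle between the x axis of spanner and the x axis of rest, either way round below 0.25 rad and linear speed of each of spanner, pallet below 0.02 m/s); the robot touches nothing.
It fails at once if the bottle is moved more than 30 mm (distance of cleaner from where it was at the start of the episode above 0.03 m).
It fails at once if the tub is moved more than 30 mm (distance of screw_tub from where it was at the start of the episode above 0.03 m).
It fails at once if the white camera cap is moved more than 30 mm (distance of dome from where it was at the start of the episode above 0.03 m).
Of lens0, lens1, lens2, lens3 only 2 to 4 are there at a start; the rules pass over those that are not, and their reading is None.
At some moment in a run one of lens0, lens1, lens2, lens3 may be knocked a few centimetres aside while the robot is not near it.
It also fails if it takes over 210 s, if anything falls off the work surface, if the arm or the gripper's body presses on something with over 40 N, if the wrist force passes 120 N, or if a joint passes its speed limit or range.

## Robot

A 7-joint arm with a two-finger parallel gripper is mounted at the origin on the work surface. World frame = base frame: x ahead of the robot, y to its left, z up, the work surface at z = 0. Lengths are in mm, angles in rad, forces in N, time in s.
With the tool pointing down it reaches from about 400 to 875 mm from the base axis. Payload 4.4 kg.
Tool frame: the origin (TCP) lies at the very end of the fingers, on their centre line; the grasp point (between the pads) lies 19 mm behind it; z points along the fingers, y is the direction in which the jaws open and shut (so a half turn about z gives the same grasp; the last joint's range is limited). The gripper opens to 85 mm and grips with 20 to 120 N. Pads are 22 mm wide; open, the fingers measure 114 mm over their backs; the gripper's body (76 mm by 85 mm) begins 54 mm behind the grasp point. The pads swing forward as they close: fully open they stand 13 mm farther back than shut.
Start: joints at [1.184, 0.628, 0.038, 1.517, -0.027, 0.996, -0.02], TCP at [204.99, -616.844, 231.313] pointing down, gripper open.
Joint ranges: [-3.06, 3.06], [-0.37, 2.12], [-1.25, 1.32], [0.18, 2.47], [-1.1, 4.24], [0.23, 1.98], [-2.94, 2.94]. Speed limits (rad/s): [2.57, 2.57, 3.14, 3.14, 3.14, 3.14, 3.14].

## Interface

Orientations are given as [roll, pitch, yaw] about the fixed x, y, z axes, in that order (R = Rz(yaw) Ry(pitch) Rx(roll)).
In Python, from cell import ctrl gives the robot as it stands.
- The arm moves only by the shell command python3 -m crank 'ROWS' [OPENING]. ROWS is JSON, a list that holds one entry, the list of rows, each a list of 6 numbers: the shift along the tool's x, y, z in units of 30 mm (1.0 is 30 mm), then the turn, a rotation vector about the tool's x, y, z in units of 6 degrees (1.0 is 6 degrees). In form: [[[tx, ty, tz, rx, ry, rz], ...]]. A call has 1 to 12 rows; each row shifts and turns the pose as measured when the row begins, along the tool's axes as they then stand; what a row does not reach is not made up. A row lasts 1/12 s, in which the tool goes at most 41.7 mm and 7.16 degrees, less where a joint would pass 70% of its speed; a pose out of reach is approached as far as the arm can. A call is refused whole if a number of a shift passes 1 or a number of a turn 1, either way. A call with a gripper value outside its range is refused whole. OPENING is the gripper command: -1 is fully open, 1 is shut, values between are in proportion, set as the call begins (- or left out, the last holds). The fingers move at their own pace and stop on an object; the grip force is fixed at half the most. Time passes only in rows, so rows that do not move let the fingers close. It gives the time, the measured TCP pose, the force and the opening at its end, in the units of the state.
- ctrl.read_state(): the state, without advancing time (a new reading comes with each control period).
- ctrl.get_image(name): name is "scene" or "top" or "wrist"; returns a dict with "color" (400x640x3 uint8, red, green, blue), "depth" (400x640 float32, mm along the optical axis (not along the pixel's ray), 0 where there is no reading), "camera_matrix" (3x3 intrinsics, pixels), "R" (3x3) and "t" (3): a world point X has camera coordinates R X + t. Camera axes: x right, y down, z forward; pixel columns grow to the right and rows downward; lengths in mm; the calibration is good to about 2 mm. The wrist camera is an equidistant fisheye: a pixel r from the principal point sees the ray r / f radians off the axis. A picture is of the moment at which its call begins.
- ctrl.finish_job(): hands the job in, once; it reports no verdict.
Trained networks look in a picture, given as the dict that the camera call returned (one of the last four; its "shot" number tells which), for a name from the list of things; names that differ only in an ending like _2 or _b are one class to them, and where a whole thing is asked for, a point or a joint stands for the part that bears it (a point fixed in the world has none). Each returns a list of dicts, best first, with "conf" (0 to 1); they miss things now and then, are a little off and sometimes report something else, mostly with a low value. They report only what shows in the picture. A call takes as long as a camera call.
- ctrl.search_frame(query, picture): "extent" ([centre column, centre row, width, height] in pixels, round what is visible of it).
The state is a dict: "clock": time; "qpos": joint angles; "qd": joint speeds; "tau": joint torques, N m; "eef_pos": TCP position; "tool_rot": TCP orientation; "force": force on the tool from outside, world axes, zero at the start; "torque": the same for the moment, N m; "width": finger opening in mm.
Only numpy, scipy, OpenCV 4.12 (cv2) and the standard library are available. Lean on these libraries where they do the work, as an engineer would, in place of code of your own. Each camera call takes 0.05 s, during which the arm holds its last target. There are 200 camera calls.

## Working session

There is one attempt and no reset: what is moved stays moved. The work goes in short steps, Python scripts to look and compute and a shell command to move; the robot and the scene stay as the last step left them, time stands still between calls to the robot, and variables do not carry over. Pictures are saved under pics/ and viewed, about 12 in all and at most 16, crops included, and the job is handed in when it is done.

```bash
ls; mkdir -p pics
cat > h.py <<'E'
import numpy as np, cv2
from cell import ctrl
from scipy.spatial.transform import Rotation as Ro
def cloud(p):
    d=p['depth'];K=p['camera_matrix'];v,u=np.mgrid[:d.shape[0],:d.shape[1]]
    c=np.stack([(u-K[0,2])/K[0,0]*d,(v-K[1,2])/K[1,1]*d,d],-1)
    X=(c-p['t'])@p['R']; X[d<=0]=np.nan
    return X
def pix(p,X):
    c=p['R']@np.asarray(X,float)+p['t'];q=p['camera_matrix']@c
    return q[:2]/q[2]
def save(p,n,crop=None,s=1):
    im=p['color'][:,:,::-1]
    if crop: a,b,c,d=crop; im=im[b:d,a:c]
    cv2.imwrite('pics/'+n,cv2.resize(im,None,fx=s,fy=s,interpolation=cv2.INTER_CUBIC))
def st():
    s=ctrl.read_state(); print({k:np.round(s[k],3) for k in ('clock','eef_pos','tool_rot','force','width')}); return s
E
python3 - <<'E'
from h import *
s=st()
for n in('top','scene'):
    p=ctrl.get_image(n);save(p,n+'1.png')
    print(n,p['t'],(-p['R'].T@p['t']).round())
    X=cloud(p)
    for q in ['pallet','lens0','lock_ring','hole_a','spanner','rest','station','cleaner','screw_tub','dome']:
        for r in ctrl.search_frame(q,p)[:5]:
            e=r['extent'];u,v=int(e[0]),int(e[1]);print(q,round(r['conf'],2),np.round(e),X[min(v,399),min(u,639)].round())
E
```

```text
pics
{'clock': np.float64(0.0), 'eef_pos': array([ 204.779, -616.241,  230.414]), 'tool_rot': array([-3.14 ,  0.   ,  0.321]), 'force': array([-0.766,  0.435, -0.252]), 'width': np.float64(85.43)}
top [ -33.3268786   514.09876375 1090.95803276] [ 476.  -28. 1108.]
pallet 0.93 [293. 206.  50.  22.] [483.  46.  14.]
pallet 0.45 [316. 176.  36.  27.] [566. -24.  26.]
lens0 0.7 [442. 209.  15.  12.] [ 473. -378.   38.]
lens0 0.67 [401. 214.  15.  10.] [ 457. -260.   36.]
lock_ring 0.84 [312. 178.  40.  28.] [560. -12.  26.]
hole_a 0.78 [316. 177.  34.  25.] [563. -21.  28.]
hole_a 0.31 [375. 143.  23.  14.] [ 658. -188.   35.]
spanner 0.73 [377. 141.  25.  10.] [ 659. -187.   79.]
spanner 0.38 [314. 178.  37.  31.] [560. -18.  29.]
rest 0.81 [379. 144.  32.  25.] [ 656. -203.   31.]
station 0.97 [293. 192. 150.  61.] [520.  45.  22.]
station 0.56 [316. 176.  38.  27.] [566. -21.  27.]
cleaner 0.53 [243. 137.  21.  21.] [666. 171.  92.]
cleaner 0.4 [319. 177.  38.  27.] [562. -29.  35.]
screw_tub 0.59 [202. 258.  36.  25.] [335. 309.   4.]
dome 0.82 [208. 133.  31.  28.] [689. 283.  32.]
scene [  17.32318925 -211.37678238 1532.86000664] [1428.  -75.  592.]
pallet 0.71 [369. 203.  91.  22.] [462.  92.  28.]
lens0 0.78 [232. 205.  16.  19.] [ 469. -253.   30.]
lens0 0.6 [221. 232.  19.  22.] [ 595. -261.   30.]
lens0 0.58 [182. 212.  16.  17.] [ 493. -373.   24.]
lock_ring 0.79 [325. 224.  47.  22.] [572. -23.  34.]
hole_a 0.77 [324. 224.  44.  25.] [571. -28.  36.]
spanner 0.86 [248. 242.  40.  35.] [ 666. -193.   54.]
rest 0.88 [247. 259.  47.  23.] [ 686. -193.   22.]
station 0.66 [350. 213. 179.  64.] [506.  42.  23.]
cleaner 0.58 [423. 243.  25.  60.] [699. 171.  70.]
screw_tub 0.77 [439. 183.  38.  25.] [305. 320.   3.]
dome 0.57 [477. 263.  34.  33.] [720. 282.  31.]
dome 0.51 [439. 184.  35.  27.] [371. 297.  34.]
```

Run:
```python
from h import *
p=ctrl.get_image('top');save(p,'top2.png',(180,110,500,300),2.5)
p=ctrl.get_image('scene');save(p,'sc2.png',(150,140,510,320),2.2)
```

```text
(no output)
```

View pics/top2.png

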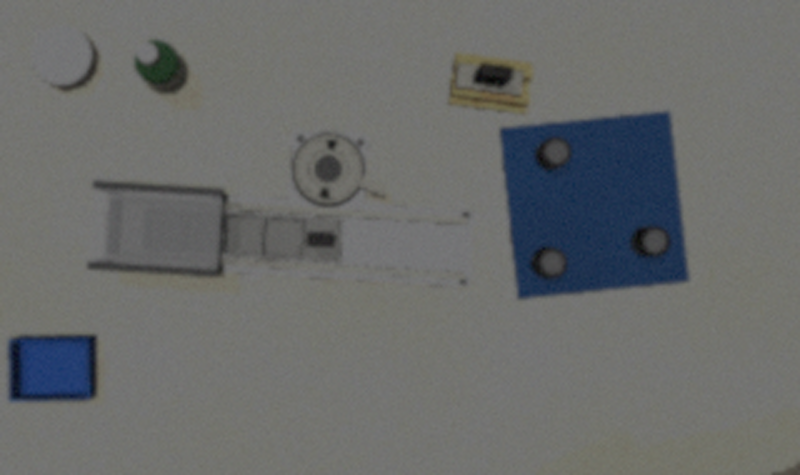

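View pics/sc2.png

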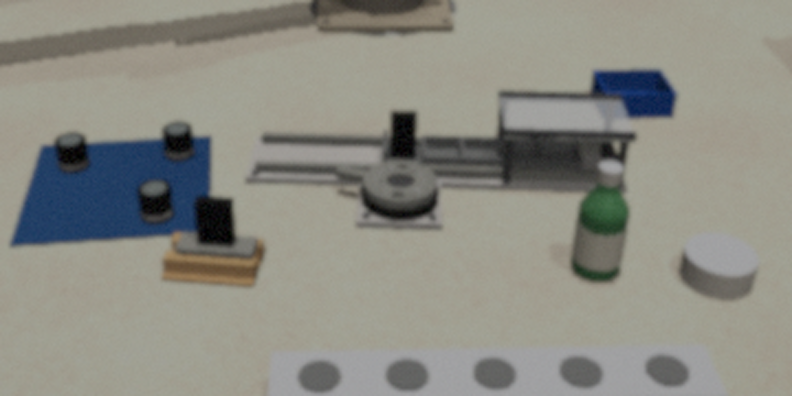

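The view shows three lenses on the blue mat (crop px 553,152; 549,262; 652,240). The spanner is on its rest (490,78), the ring is at (328,168) with its holes at (332,144) and (325,193), and the pallet grip is at (320,239). Next I'll measure these.

```bash
cat >> h.py <<'E'
def at(p,uv,z):
    "world point on plane z seen at pixel uv (pinhole)"
    r=p['R'].T@np.linalg.solve(p['camera_matrix'],[uv[0],uv[1],1]); c=-p['R'].T@p['t']
    return c+r*(z-c[2])/r[2]
def ortho(p,z,x0,x1,y0,y1,mm=1):
    "rectified picture of plane z: row=x descending, col=y descending"
    xs=np.arange(x1,x0,-mm);ys=np.arange(y1,y0,-mm)
    W=np.stack(np.meshgrid(xs,ys,indexing='ij')+[np.full((len(xs),len(ys)),z)] if 0 else [*np.meshgrid(xs,ys,indexing='ij'),np.full((len(xs),len(ys)),float(z))],-1)
    c=W@p['R'].T+p['t']
    K=p['camera_matrix']
    if p.get('fish'):
        r=np.hypot(c[...,0],c[...,1]);th=np.arctan2(r,c[...,2]);k=th/np.maximum(r,1e-9)
        u=K[0,0]*k*c[...,0]+K[0,2];v=K[1,1]*k*c[...,1]+K[1,2]
    else:
        u=K[0,0]*c[...,0]/c[...,2]+K[0,2];v=K[1,1]*c[...,1]/c[...,2]+K[1,2]
    return cv2.remap(p['color'][:,:,::-1].copy(),u.astype(np.float32),v.astype(np.float32),cv2.INTER_CUBIC)
E
python3 - <<'E'
from h import *
p=ctrl.get_image('top')
print(p['camera_matrix'])
g=cv2.GaussianBlur(cv2.cvtColor(p['color'],cv2.COLOR_RGB2GRAY),(3,3),0).astype(float)
def dark(u,v,z,w=9,h=6,th=None):
    u,v=180+u/2.5,110+v/2.5
    a=g[int(v)-h:int(v)+h+1,int(u)-w:int(u)+w+1]
    bg=np.median(a); wt=np.clip(bg-a-(0.5*(bg-a.min())),0,None)
    V,U=np.mgrid[int(v)-h:int(v)+h+1,int(u)-w:int(u)+w+1]
    c=(wt*U).sum()/wt.sum(),(wt*V).sum()/wt.sum()
    pc=np.linalg.eigh(np.cov(np.stack([U.ravel(),V.ravel()]),aweights=wt.ravel()))[1][:,1]
    P=at(p,c,z);Q=at(p,np.array(c)+pc*5,z)-P
    print(np.round(c,1),P.round(1),'axis deg',np.degrees(np.arctan2(Q[1],Q[0])).round(1))
dark(320,239,70); dark(332,144,33,4,4);dark(325,193,33,4,4); dark(492,75,78,9,6)
X=cloud(p); z=X[...,2]
# lens tops
for u,v in((553,152),(549,262),(652,240)):
    u,v=int(180+u/2.5),int(110+v/2.5);w=X[v-10:v+11,u-10:u+11].reshape(-1,3)
    w=w[(w[:,2]>30)&(w[:,2]<42)];print('lens',len(w),w.mean(0).round(1),((w.max(0)+w.min(0))/2).round(1))
# corners of the plate/hood from picture
for nm,u,v,zz in (('hood',222,192,77),('hood',220,273,77),('hood',96,184,77),('hood',91,267,77),('ringc',328,168,33),('plate',466,214,8),('plate',462,282,8),('mat',502,129,2),('mat',668,114,2),('mat',686,279,2),('mat',519,297,2),('rest',452,104,20),('rest',526,111,20),('rest',456,54,20),('rest',531,61,20)):
    print(nm,at(p,(180+u/2.5,110+v/2.5),zz).round(1))
E
```

```text
[[380.73350734   0.         320.3320825 ]
 [  0.         380.73350734 194.32396386]
 [  0.           0.           1.        ]]
[307.9 205.3] [482.   -1.3  70. ] axis deg 88.6
[312.2 167.2] [590.  -12.9  33. ] axis deg 134.9
[309.4 186.9] [534.1  -4.8  33. ] axis deg -179.9
[376.4 140.4] [ 657.7 -188.5   78. ] axis deg 87.0
lens 124 [ 579.3 -266.7   36.5] [ 579.3 -267.2   36.1]
lens 119 [ 454.4 -260.7   36.3] [ 455.1 -261.1   35.6]
lens 121 [ 477.7 -376.8   36. ] [ 477.1 -377.2   35.5]
hood [532.6 104.3  77. ]
hood [445.  106.4  77. ]
hood [541.9 240.6  77. ]
hood [452.2 245.6  77. ]
ringc [561.7  -9.9  33. ]
plate [ 509.7 -169.     8. ]
plate [ 431.2 -163.7    8. ]
mat [ 608.9 -212.7    2. ]
mat [ 625.8 -407.3    2. ]
mat [ 433.1 -425.1    2. ]
mat [ 413.2 -230.5    2. ]
rest [ 635.8 -152.5   20. ]
rest [ 627.4 -237.5   20. ]
rest [ 693.6 -157.6   20. ]
rest [ 685.2 -243.9   20. ]
```

```bash
cat >> h.py <<'E'
S0=np.array([485.7,57.]);SY=np.radians(-3.4)
def s2w(x,y): c,s=np.cos(SY),np.sin(SY);return S0+[c*x-s*y,s*x+c*y]
def w2s(w): c,s=np.cos(SY),np.sin(SY);d=np.asarray(w)[:2]-S0;return np.array([c*d[0]+s*d[1],-s*d[0]+c*d[1]])
def go(x,y,z,yaw=None,s=None):
    "units to type: total turn first (tool z), then total shift after that turn"
    s=s or ctrl.read_state();Y=s['tool_rot'][2];yaw=Y if yaw is None else yaw
    dz=(yaw-Y+np.pi/2)%np.pi-np.pi/2; Yn=Y+dz
    R=Ro.from_euler('xyz',[np.pi,0,Yn]).as_matrix()
    t=R.T@(np.array([x,y,z])-s['eef_pos'])/30
    Rn=Ro.from_euler('xyz',s['tool_rot']);err=(Rn.inv()*Ro.from_euler('xyz',[np.pi,0,Yn])).as_rotvec(degrees=True)/6
    print('turn',err.round(2),'shift',t.round(2),'q',s['qpos'].round(2))
E
python3 -m crank '[[[0,0,0,0,0,-0.95],[0,0,0,0,0,-0.95],[0,0,0,0,0,-0.95],[0,0,0,0,0,-0.95],[0,0,0,0,0,-0.95],[0,0,0,0,0,-0.95],[0,0,0,0,0,-0.95],[0,0,0,0,0,-0.95],[0,0,0,0,0,-0.95],[0,0,0,0,0,-0.95],[0,0,0,0,0,-0.95],[0,0,0,0,0,-0.95]]]'
python3 -m crank '[[[0.9,0.3,0.1,0,0,0],[0.9,0.3,0.1,0,0,0],[0.9,0.3,0.1,0,0,0],[0.9,0.3,0.1,0,0,0],[0.9,0.3,0.1,0,0,0],[0.9,0.3,0.1,0,0,0],[0.9,0.3,0.1,0,0,0],[0.9,0.3,0.1,0,0,0],[0.9,0.3,0.1,0,0,0],[0.9,0.3,0.1,0,0,0],[0,0,0,0,0,0]]]'
python3 -c "
from h import *
go(482,-1.3,150,1.511)"
```

```text
clock: 2.25
eef_pos: [204.6, -617.1, 231.5]
tool_rot: [-3.14, 0.001, 1.571]
force: [0.4, 0.2, -0.2]
width: 85.5
clock: 3.17
eef_pos: [294.5, -339.8, 198.7]
tool_rot: [-3.142, 0.008, 1.567]
force: [-0.7, 0.8, 0.2]
width: 85.3
turn [0.   0.07 0.53] shift [11.64  5.56  1.62] q [ 1.03  0.41 -0.32  2.09  0.21  0.67  0.56]
```

```bash
python3 -m crank '[[[0.97,0.46,0.13,0,0,0.05],[0.97,0.46,0.13,0,0,0.05],[0.97,0.46,0.13,0,0,0.05],[0.97,0.46,0.13,0,0,0.05],[0.97,0.46,0.13,0,0,0.05],[0.97,0.46,0.13,0,0,0.05],[0.97,0.46,0.13,0,0,0.05],[0.97,0.46,0.13,0,0,0.05],[0.97,0.46,0.13,0,0,0.05],[0.97,0.46,0.13,0,0,0.05],[0.97,0.46,0.13,0,0,0],[0,0,0,0,0,0]]]' 0
python3 - <<'E'
from h import *
go(482,-1.3,150,1.511)
p=ctrl.get_image('wrist');p['fish']=1
print(p['camera_matrix'],(-p['R'].T@p['t']).round(),p['R'].round(2))
a=ortho(p,70,420,620,-100,100,0.5);b=ortho(p,33,420,620,-100,100,0.5)
cv2.imwrite('pics/o1.png',np.hstack([a,b]))
E
```

```text
clock: 4.17
eef_pos: [470.6, -17.2, 153.2]
tool_rot: [3.127, 0.013, 1.502]
force: [0.9, 0.4, 0.9]
width: 42.6
turn [ 0.14  0.13 -0.08] shift [0.55 0.35 0.11] q [ 0.14  0.5  -0.24  2.09  0.25  0.56 -0.35]
[[309.70691629   0.         322.29151991]
 [  0.         309.70691629 197.8937491 ]
 [  0.           0.           1.        ]] [475.  67. 296.] [[ 1.   -0.07  0.01]
 [-0.07 -0.94  0.33]
 [-0.01 -0.33 -0.94]]
```

View pics/o1.png

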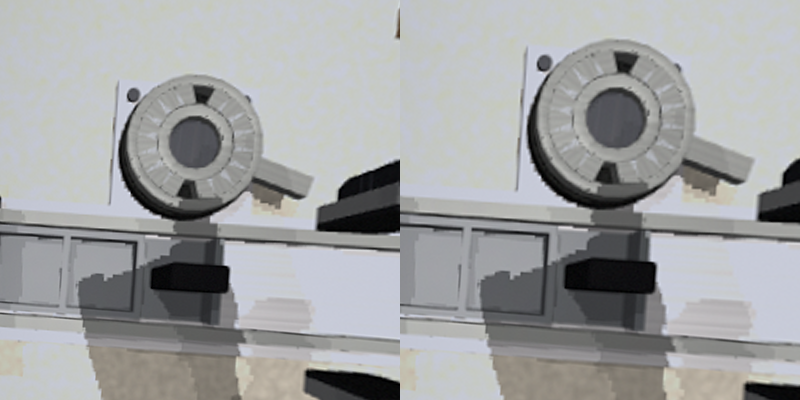

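The grip top centre is about (481, 1) (left panel 198,279). The ring holes on plane 33 are at (625,60) and (612,175), giving a centre of about (561, -9.3) and a hole line of about -6°. The tongue points to (750,165).

```bash
python3 -m crank '[[[0.3,0.16,0.1,0.07,0.06,-0.04],[0.3,0.15,0.5,0.07,0.06,-0.04],[0,0,0.5,0,0,0],[0,0,0.5,0,0,0],[0,0,0,0,0,0],[0,0,0,0,0,0]]]'
python3 -c "
from h import *
go(481,0.5,36,1.511)"
```

```text
clock: 4.72
eef_pos: [481.8, -6.8, 104.0]
tool_rot: [-3.14, 0.004, 1.502]
force: [0.2, 0.3, -0.2]
width: 42.7
turn [-0.02  0.04 -0.08] shift [ 0.24 -0.04  2.27] q [ 0.1   0.61 -0.21  2.09  0.27  0.48 -0.39]
```

```bash
python3 -m crank '[[[0.25,0,0.5,0,0,-0.08],[0,0,0.5,0,0,0],[0,0,0.5,0,0,0],[0,0,0.5,0,0,0],[0,0,0.25,0,0,0],[0,0,0,0,0,0],[0,0,0,0,0,0]]]'
python3 -m crank '[[[0,0,0,0,0,0],[0,0,0,0,0,0],[0,0,0,0,0,0],[0,0,0,0,0,0],[0,0,0,0,0,0],[0,0,0,0,0,0]]]' 1
python3 -c "
from h import *
s=st();print(w2s(s['eef_pos']));go(*s2w(0,-194.5),s['eef_pos'][2],1.511)"
```

```text
clock: 5.3
eef_pos: [486.8, -4.7, 39.5]
tool_rot: [3.135, 0.004, 1.501]
force: [1.1, -0.2, 0.0]
width: 42.9
clock: 5.8
eef_pos: [483.4, -5.9, 42.1]
tool_rot: [3.139, 0.006, 1.5]
force: [-0.3, 0.1, -4.2]
width: 13.1
{'clock': np.float64(5.8), 'eef_pos': array([483.387,  -5.881,  42.085]), 'tool_rot': array([3.139, 0.006, 1.5  ]), 'force': array([-0.261,  0.134, -4.194]), 'width': np.float64(13.05)}
[  1.41992396 -62.90794228]
turn [ 0.02  0.06 -0.1 ] shift [-4.39 -0.05 -0.  ] q [ 0.05  0.72 -0.14  2.12  0.32  0.32 -0.44]
```

```bash
python3 -m crank '[[[-0.3,0,0,0,0,-0.05],[-0.45,0,0,0,0,0],[-0.45,0,0,0,0,0],[-0.45,0,0,0,0,0],[-0.45,0,0,0,0,0],[-0.45,0,0,0,0,0],[-0.45,0,0,0,0,0],[-0.45,0,0,0,0,0],[-0.45,0,0,0,0,0],[-0.45,0,0,0,0,0],[-0.3,0,0,0,0,0],[0,0,0,0,0,0]]]'
python3 - <<'E'
from h import *
s=st();print(w2s(s['eef_pos']))
p=ctrl.get_image('wrist');p['fish']=1
cv2.imwrite('pics/o2.png',cv2.resize(np.hstack([ortho(p,28,400,600,-200,80,0.7),ortho(p,70,400,600,-200,80,.7)]),None,fx=1,fy=1))
E
```

```text
clock: 6.8
eef_pos: [472.6, -159.4, 42.3]
tool_rot: [3.141, 0.01, 1.507]
force: [-0.5, -0.2, -4.4]
width: 12.9
{'clock': np.float64(6.8), 'eef_pos': array([ 472.627, -159.437,   42.282]), 'tool_rot': array([3.141, 0.01 , 1.507]), 'force': array([-0.547, -0.189, -4.391]), 'width': np.float64(12.919)}
[-2.13866533e-01 -2.16830924e+02]
```

View pics/o2.png

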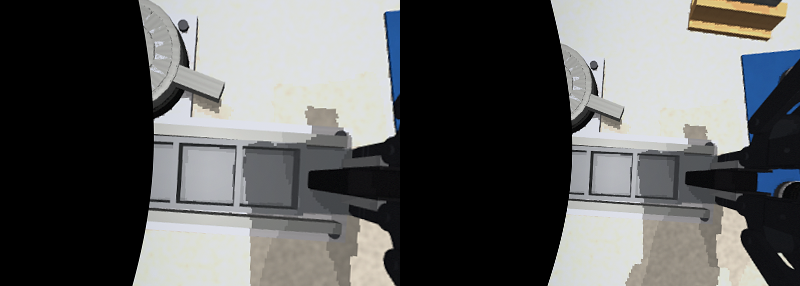

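The pallet is drawn out. Rear compartment 4 is centred at about (476,-110) (left panel 271,177) and compartment 3 at about (475,-66). Next I'll release it and go to the lenses.

```bash
python3 -m crank '[[[0,0,0,0,0,0],[0,0,0,0,0,0],[0,0,0,0,0,0],[0,0,0,0,0,0],[0,0,-0.5,0,0,0],[0,0,-0.7,0,0,0],[0,0,-0.9,0,0,0],[0,0,-0.9,0,0,0],[0,0,-0.5,0,0,0]]]' 0
python3 -c "
from h import *
go(455,-261,120,1.511)"
```

```text
clock: 7.6
eef_pos: [473.6, -148.9, 149.6]
tool_rot: [-3.14, 0.004, 1.521]
force: [-0.3, 0.1, -0.3]
width: 42.4
turn [-0.01  0.04  0.09] shift [-3.77 -0.4   0.99] q [ 0.47  0.55 -0.33  2.01  0.3   0.62 -0.11]
```

```bash
python3 -m crank '[[[-0.5,-0.1,0,0,0,0.04],[-0.7,-0.1,0,0,0,0.04],[-0.7,-0.1,0.2,0,0,0],[-0.7,-0.1,0.3,0,0,0],[-0.7,0,0.3,0,0,0],[-0.4,0,0.2,0,0,0],[0,0,0,0,0,0],[0,0,0,0,0,0]]]' -0.4
cat >> h.py <<'E'
def wristo(z,*a):
    p=ctrl.get_image('wrist');p['fish']=1;return p,ortho(p,z,*a)
def lens():
    "lens top centres from the top camera depth"
    p=ctrl.get_image('top');X=cloud(p)
    m=((X[...,2]>30)&(X[...,2]<42)&(X[...,1]<-215)&(X[...,1]>-430)&(X[...,0]<625)&(X[...,0]>405)).astype(np.uint8)
    n,l,s,c=cv2.connectedComponentsWithStats(m)
    for i in range(1,n):
        if s[i,4]>50: w=X[l==i];print('lens',s[i,4],w.mean(0).round(1))
    return p
E
python3 - <<'E'
from h import *
st();p=lens();d=cv2.cvtColor(p['color'],cv2.COLOR_RGB2GRAY)
cv2.imwrite('pics/o3.png',np.hstack([wristo(36,360,560,-360,-160,.5)[1],cv2.convertScaleAbs(ortho(p,28,380,580,-200,0,.5),alpha=1.5)]))
E
```

```text
clock: 8.27
eef_pos: [463.5, -256.7, 127.0]
tool_rot: [3.126, 0.006, 1.527]
force: [0.3, 0.2, 0.6]
width: 59.7
{'clock': np.float64(8.267), 'eef_pos': array([ 463.492, -256.654,  126.967]), 'tool_rot': array([3.126, 0.006, 1.527]), 'force': array([0.33 , 0.202, 0.588]), 'width': np.float64(59.72)}
lens 123 [ 579.4 -266.8   36.3]
lens 101 [ 454.1 -258.1   36.5]
```

View pics/o3.png

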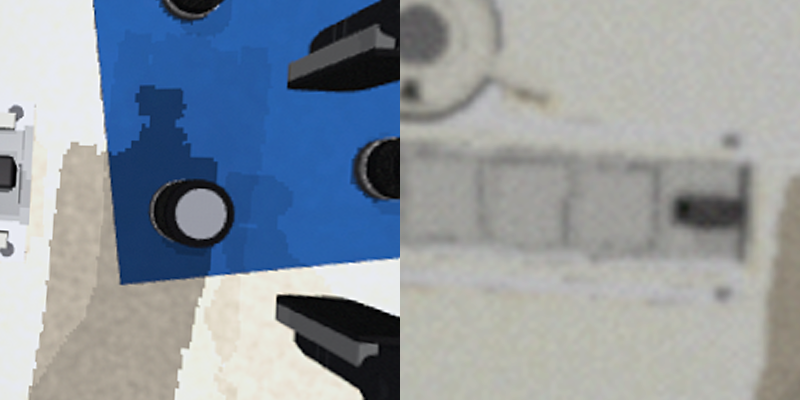

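Lens B shows at left panel (200,213), about (453.5,-260). The right panel shows pallet compartment 4 at about (478,-106).

```bash
python3 -c "
from h import *
go(453.5,-260,18,1.511)"
python3 -m crank '[[[-0.1,-0.33,0.3,0.14,0,0.15],[0,0,0.7,0,0,0],[0,0,0.7,0,0,0],[0,0,0.6,0,0,0],[0,0,0,0,0,0],[0,0,0,0,0,0]]]'
python3 -c "
from h import *
go(453.5,-260,18,1.511)"
```

```text
turn [0.15 0.05 0.17] shift [-0.15 -0.33  3.64] q [ 0.67  0.62 -0.33  1.96  0.34  0.6   0.08]
clock: 8.87
eef_pos: [454.2, -252.8, 56.9]
tool_rot: [3.141, 0.005, 1.519]
force: [0.0, -0.7, 0.9]
width: 59.9
turn [0.01 0.04 0.07] shift [-0.24 -0.01  1.3 ] q [ 0.62  0.73 -0.25  2.01  0.4   0.44  0.01]
```

```bash
python3 -m crank '[[[-0.15,0,0.4,0,0,0],[-0.1,0,0.4,0,0,0],[-0.05,0,0.4,0,0,0],[0,0,0.1,0,0,0],[0,0,0,0,0,0],[0,0,0,0,0,0]]]'
python3 -c "
from h import *
go(453.5,-260,18,1.511)"
```

```text
clock: 9.37
eef_pos: [455.2, -263.1, 16.9]
tool_rot: [3.137, 0.006, 1.519]
force: [1.5, -1.0, 0.6]
width: 59.8
turn [0.04 0.06 0.08] shift [ 0.1  -0.06 -0.04] q [ 0.6   0.8  -0.2   2.01  0.43  0.36 -0.  ]
```

```bash
python3 -m crank '[[[0.1,0,0,0,0,0],[0,0,0,0,0,0],[0,0,0,0,0,0],[0,0,0,0,0,0],[0,0,0,0,0,0],[0,0,-0.3,0,0,0],[0,0,-0.6,0,0,0],[0,0,-0.8,0,0,0],[0,0,-0.6,0,0,0],[0,0,-0.2,0,0,0],[0,0,0,0,0,0]]]' 1
python3 -c "
from h import *
go(477,-107,100,1.511)"
```

```text
clock: 10.28
eef_pos: [455.4, -259.0, 98.8]
tool_rot: [3.136, 0.007, 1.52]
force: [-0.0, -0.6, -0.8]
width: 32.1
turn [0.06 0.07 0.09] shift [ 5.1   0.42 -0.04] q [ 0.66  0.66 -0.3   1.99  0.37  0.54  0.05]
```

```bash
python3 -m crank '[[[0.4,0.05,0,0,0,0.09],[0.7,0.06,0,0,0,0],[0.8,0.06,0,0,0,0],[0.8,0.06,0,0,0,0],[0.8,0.06,0,0,0,0],[0.7,0.06,0,0,0,0],[0.5,0.06,0,0,0,0],[0.3,0,0,0,0,0],[0,0,0,0,0,0],[0,0,0,0,0,0]]]'
python3 - <<'E'
from h import *
go(477,-107,50,1.511)
p,a=wristo(28,430,530,-160,20,.25)
cv2.imwrite('pics/o4.png',a)
E
```

```text
clock: 11.12
eef_pos: [474.7, -106.7, 92.7]
tool_rot: [3.141, 0.009, 1.504]
force: [-0.5, -0.0, -1.2]
width: 31.8
turn [ 0.01  0.08 -0.06] shift [-0.01  0.08  1.42] q [ 0.32  0.63 -0.24  2.09  0.34  0.46 -0.25]
```

View pics/o4.png

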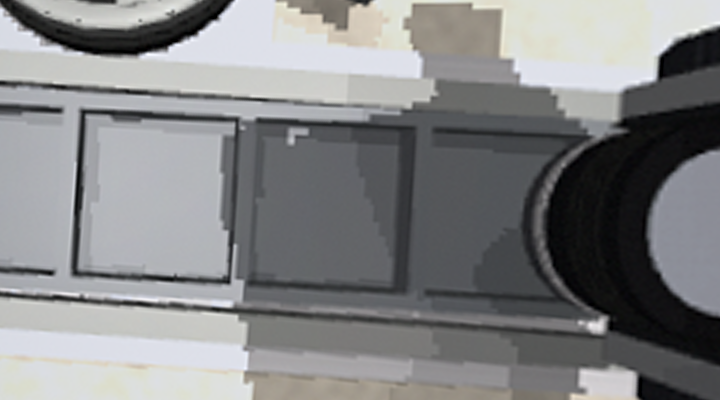

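Walls on plane 28 are at columns 424, 246 and 70, so compartment centres are at y of about -108, -63.7, -19.5 and 24.5, with x of about 476.8, 479.3, 481.7 and 484.4. Next I'll find where the lens sits in the hand.

```bash
cat >> h.py <<'E'
def disc(z,x,y,p=None,h=45):
    "centre of light glass disc on plane z near x,y in wrist view"
    p=p or ctrl.get_image('wrist');p['fish']=1
    a=ortho(p,z,x-h,x+h,y-h,y+h,.25);g=cv2.medianBlur(cv2.cvtColor(a,cv2.COLOR_BGR2GRAY),5)
    m=(g>110).astype(np.uint8);n,l,s,c=cv2.connectedComponentsWithStats(m)
    for i in range(1,n):
        k=np.argwhere(l==i)[:,::-1].astype(np.float32)
        if s[i,4]>1500:
            (cx,cy),r=cv2.minEnclosingCircle(k);f=s[i,4]/(np.pi*r*r)
            if f>.8: print('disc',(round(x+h-cy/4,1),round(y+h-cx/4,1)),'r',round(r/4,1),'fill',round(f,2))
    return p
E
python3 - <<'E'
from h import *
s=st();e=s['eef_pos'];disc(e[2]+19,*e[:2])
E
```

```text
{'clock': np.float64(11.167), 'eef_pos': array([ 474.594, -106.902,   92.685]), 'tool_rot': array([3.141, 0.008, 1.504]), 'force': array([-0.491, -0.063,  0.018]), 'width': np.float64(31.994)}
disc (np.float64(475.6), np.float64(-107.0)) r 12.5 fill 0.99
```

```bash
python3 -m crank '[[[0,0.03,0.3,0,0,0],[-0.1,0,0.4,0,0,0],[-0.1,0,0.4,0,0,0],[0,0,0.1,0,0,0],[0,0,0,0,0,0],[0,0,0,0,0,0]]]'
python3 - <<'E'
from h import *
s=st();e=s['eef_pos'];disc(e[2]+19,*e[:2])
E
```

```text
clock: 11.72
eef_pos: [474.5, -121.0, 53.7]
tool_rot: [3.14, 0.011, 1.492]
force: [0.5, 2.1, 0.1]
width: 32.0
{'clock': np.float64(11.717), 'eef_pos': array([ 474.51 , -121.003,   53.677]), 'tool_rot': array([3.14 , 0.011, 1.492]), 'force': array([0.473, 2.091, 0.138]), 'width': np.float64(31.996)}
disc (np.float64(475.5), np.float64(-121.0)) r 12.5 fill 0.99
```

```bash
python3 -m crank '[[[0.22,0.04,0,0,0,0],[0.15,0,0,0,0,0.1],[0,0,0,0,0,0],[0,0,0,0,0,0],[0,0,0,0,0,0]]]'
python3 - <<'E'
from h import *
s=st();e=s['eef_pos'];disc(e[2]+19,*e[:2])
E
```

```text
clock: 12.18
eef_pos: [478.2, -108.2, 55.4]
tool_rot: [3.136, 0.011, 1.481]
force: [-0.1, 0.6, -0.1]
width: 32.1
{'clock': np.float64(12.183), 'eef_pos': array([ 478.238, -108.217,   55.361]), 'tool_rot': array([3.136, 0.011, 1.481]), 'force': array([-0.13 ,  0.57 , -0.111]), 'width': np.float64(32.105)}
disc (np.float64(479.2), np.float64(-108.2)) r 12.6 fill 0.98
```

```bash
python3 -m crank '[[[0,-0.08,0.2,0,0,0],[0,0,0.2,0,0,0],[0,0,0.1,0,0,0],[0,0,0,0,0,0],[0,0,0,0,0,0]]]'
python3 - <<'E'
from h import *
s=st();e=s['eef_pos'];disc(e[2]+19,*e[:2])
E
```

```text
clock: 12.65
eef_pos: [475.4, -108.6, 38.7]
tool_rot: [3.137, 0.011, 1.481]
force: [0.1, -0.4, -0.7]
width: 31.9
{'clock': np.float64(12.65), 'eef_pos': array([ 475.4  , -108.637,   38.669]), 'tool_rot': array([3.137, 0.011, 1.481]), 'force': array([ 0.097, -0.445, -0.746]), 'width': np.float64(31.947)}
disc (np.float64(476.4), np.float64(-108.7)) r 12.6 fill 0.98
```

```bash
python3 -m crank '[[[0,0,0.2,0,0,0],[0,0,0.13,0,0,0],[0,0,0,0,0,0],[0,0,0,0,0,0]]]'
python3 -m crank '[[[0,0,0,0,0,0],[0,0,0,0,0,0],[0,0,0,0,0,0],[0,0,0,0,0,0]]]' -0.15
python3 -m crank '[[[0,0,-0.3,0,0,0],[0,0,-0.5,0,0,0],[0,0,-0.8,0,0,0],[0,0,-0.8,0,0,0],[0,0,-0.4,0,0,0],[0,0,0,0,0,0],[0,0,0,0,0,0]]]'
python3 - <<'E'
from h import *
p=disc(47,476,-108);p=lens()
go(579,-267,130,1.511);go(477,-377,130,1.511)
E
```

```text
clock: 13.03
eef_pos: [476.0, -109.1, 29.0]
tool_rot: [3.135, 0.012, 1.48]
force: [-0.1, 0.6, 3.6]
width: 31.6
clock: 13.37
eef_pos: [476.3, -109.1, 28.4]
tool_rot: [3.135, 0.012, 1.48]
force: [0.0, -1.1, 0.5]
width: 49.1
clock: 13.95
eef_pos: [474.9, -107.8, 117.5]
tool_rot: [3.137, 0.012, 1.481]
force: [0.2, 0.7, -0.5]
width: 49.2
disc (476.9, -109.5) r 12.5 fill 0.98
lens 122 [ 579.3 -266.9   36.3]
lens 123 [ 477.7 -376.6   36.6]
turn [ 0.03  0.12 -0.28] shift [-5.09  3.8  -0.45] q [ 0.34  0.59 -0.26  2.07  0.32  0.52 -0.25]
turn [ 0.03  0.12 -0.28] shift [-8.96  0.62 -0.45] q [ 0.34  0.59 -0.26  2.07  0.32  0.52 -0.25]
```

```bash
python3 -m crank '[[[-0.4,0.3,-0.1,0,0.1,-0.2],[-0.7,0.5,0,0,0,0],[-0.7,0.5,0,0,0,0],[-0.7,0.5,0,0,0,0],[-0.7,0.5,0,0,0,0],[-0.7,0.5,0,0,0,0],[-0.6,0.5,0,0,0,0],[-0.3,0.3,0,0,0,0],[0,0,0,0,0,0],[0,0,0,0,0,0],[0,0,0,0,0,0]]]' -0.5
python3 - <<'E'
from h import *
disc(36,579,-267,h=70);go(579,-267,60,1.511)
E
```

```text
clock: 14.97
eef_pos: [566.8, -260.9, 103.8]
tool_rot: [-3.118, -0.005, 1.509]
force: [0.1, 0.5, -1.1]
width: 64.0
disc (578.7, -266.8) r 12.7 fill 0.98
turn [-0.23 -0.05 -0.01] shift [-0.2   0.43  1.46] q [ 0.57  0.77 -0.32  1.67  0.32  0.77  0.05]
```

```bash
python3 -m crank '[[[-0.15,0.4,0.2,-0.2,0,0],[0,0,0.5,0,0,0],[0,0,0.4,0,0,0],[0,0,0.1,0,0,0],[0,0,0,0,0,0],[0,0,0,0,0,0]]]'
python3 - <<'E'
from h import *
disc(36,579,-267,h=70);go(578.7,-266.8,18,1.511)
E
```

```text
clock: 15.52
eef_pos: [579.8, -260.7, 65.7]
tool_rot: [3.14, -0.007, 1.517]
force: [0.5, 0.2, 0.3]
width: 63.8
disc (578.6, -267.0) r 12.7 fill 0.98
turn [ 0.01 -0.07  0.05] shift [-0.21 -0.03  1.6 ] q [ 0.56  0.83 -0.3   1.68  0.34  0.69  0.03]
```

```bash
python3 -m crank '[[[-0.2,-0.03,0.4,0,0,0],[0,0,0.4,0,0,0],[0,0,0.4,0,0,0],[0,0,0.2,0,0,0],[0,0,0,0,0,0],[0,0,0,0,0,0]]]'
python3 -c "
from h import *
go(578.6,-267,18,1.511)"
```

```text
clock: 16.07
eef_pos: [579.3, -267.6, 20.4]
tool_rot: [3.138, -0.006, 1.516]
force: [-0.1, -0.1, 0.6]
width: 64.1
turn [ 0.03 -0.06  0.05] shift [ 0.02 -0.02  0.08] q [ 0.56  0.89 -0.28  1.69  0.37  0.61  0.02]
```

```bash
python3 -m crank '[[[0,0,0.07,0,0,0],[0,0,0,0,0,0],[0,0,0,0,0,0],[0,0,0,0,0,0],[0,0,0,0,0,0],[0,0,-0.3,0,0,0],[0,0,-0.6,0,0,0],[0,0,-0.8,0,0,0],[0,0,-0.6,0,0,0],[0,0,-0.2,0,0,0],[0,0,0,0,0,0]]]' 1
python3 -c "
from h import *
go(479.3,-63.7,100,1.511)"
```

```text
clock: 16.98
eef_pos: [579.2, -267.4, 99.0]
tool_rot: [3.138, -0.006, 1.517]
force: [0.6, 0.2, -0.6]
width: 31.6
turn [ 0.04 -0.06  0.06] shift [ 6.58 -3.73 -0.03] q [ 0.58  0.79 -0.32  1.66  0.32  0.75  0.06]
```

```bash
python3 -m crank '[[[0.4,-0.23,-0.1,0,0,0],[0.7,-0.4,0,0,0,0],[0.8,-0.45,0,0,0,0],[0.8,-0.45,0,0,0,0],[0.8,-0.45,0,0,0,0],[0.8,-0.45,0,0,0,0],[0.8,-0.45,0,0,0,0],[0.7,-0.4,0,0,0,0],[0.4,-0.25,0,0,0,0],[0,0,0,0,0,0],[0,0,0,0,0,0],[0,0,0,0,0,0]]]'
python3 - <<'E'
from h import *
s=st();e=s['eef_pos'];disc(e[2]+16,*e[:2]);go(479.3,-63.7,60,1.511)
E
```

```text
clock: 17.98
eef_pos: [476.3, -70.8, 97.0]
tool_rot: [-3.141, -0.005, 1.513]
force: [-0.4, -0.6, -1.2]
width: 31.4
{'clock': np.float64(17.983), 'eef_pos': array([476.344, -70.795,  96.998]), 'tool_rot': array([-3.141, -0.005,  1.513]), 'force': array([-0.414, -0.613, -1.215]), 'width': np.float64(31.416)}
disc (np.float64(477.3), np.float64(-71.7)) r 12.8 fill 0.98
turn [ 0.   -0.04  0.02] shift [0.26 0.07 1.23] q [ 0.27  0.62 -0.26  2.09  0.33  0.46 -0.29]
```

```bash
python3 -m crank '[[[0.22,0.06,0.3,0,0,0],[0,0,0.5,0,0,0],[0,0,0.4,0,0,0],[0,0,0.2,0,0,0],[0,0,0,0,0,0],[0,0,0,0,0,0],[0,0,0,0,0,0]]]'
python3 - <<'E'
from h import *
s=st();e=s['eef_pos'];p=disc(e[2]+16,*e[:2])
cv2.imwrite('pics/o5.png',ortho(p,28,430,530,-110,70,.25))
E
```

```text
clock: 18.62
eef_pos: [483.4, -68.9, 50.8]
tool_rot: [3.137, -0.003, 1.503]
force: [-0.2, -0.9, -0.8]
width: 32.1
{'clock': np.float64(18.617), 'eef_pos': array([483.432, -68.887,  50.794]), 'tool_rot': array([ 3.137e+00, -3.000e-03,  1.503e+00]), 'force': array([-0.235, -0.858, -0.765]), 'width': np.float64(32.097)}
disc (np.float64(484.3), np.float64(-69.8)) r 12.8 fill 0.99
disc (np.float64(478.6), np.float64(-93.7)) r 10.9 fill 0.91
```

View pics/o5.png

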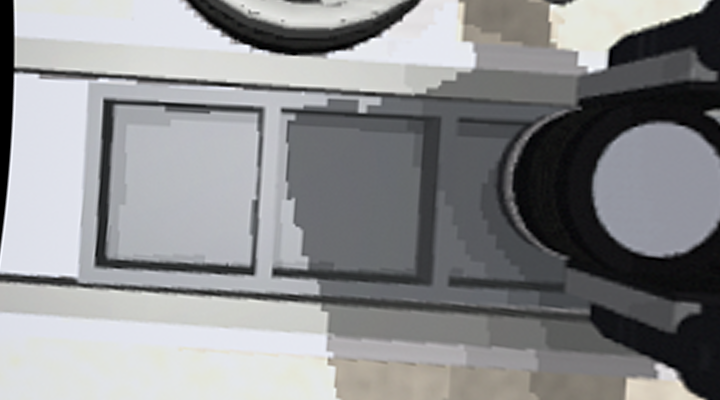

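Compartment 3 is at about (479.3,-63.5), from the walls at columns 444 and 268. The pallet hasn't moved, so I'll fine-correct the lens position.

```bash
python3 -m crank '[[[0.19,-0.17,0,0,0,0],[0,0,0,0,0,0],[0,0,0.1,0,0,0],[0,0,0,0,0,0],[0,0,0,0,0,0]]]'
python3 - <<'E'
from h import *
s=st();e=s['eef_pos'];p=disc(e[2]+16,*e[:2])
E
```

```text
clock: 19.08
eef_pos: [479.5, -62.2, 49.5]
tool_rot: [3.133, -0.004, 1.502]
force: [1.0, 0.3, -0.2]
width: 31.8
{'clock': np.float64(19.083), 'eef_pos': array([479.457, -62.174,  49.468]), 'tool_rot': array([ 3.133, -0.004,  1.502]), 'force': array([ 1.013,  0.305, -0.162]), 'width': np.float64(31.827)}
disc (np.float64(480.3), np.float64(-63.1)) r 12.9 fill 0.99
disc (np.float64(477.9), np.float64(-93.9)) r 11.0 fill 0.98
```

Good; lower it (base = TCP-18, floor 13, so TCP about 32).

```bash
python3 -m crank '[[[0,-0.03,0.2,0,0,0],[0,0,0.2,0,0,0],[0,0,0.1,0,0,0],[0,0,0,0,0,0],[0,0,0,0,0,0]]]'
python3 - <<'E'
from h import *
s=st();e=s['eef_pos'];p=disc(e[2]+16,*e[:2])
E
```

```text
clock: 19.55
eef_pos: [478.7, -62.3, 32.6]
tool_rot: [3.133, -0.004, 1.502]
force: [0.1, -0.6, 0.5]
width: 32.0
{'clock': np.float64(19.55), 'eef_pos': array([478.668, -62.259,  32.603]), 'tool_rot': array([ 3.133, -0.004,  1.502]), 'force': array([ 0.063, -0.639,  0.509]), 'width': np.float64(31.972)}
disc (np.float64(479.5), np.float64(-63.2)) r 12.9 fill 0.99
```

```bash
python3 -m crank '[[[0,0,0.06,0,0,0],[0,0,0,0,0,0],[0,0,0,0,0,0]]]'
python3 -m crank '[[[0,0,0,0,0,0],[0,0,0,0,0,0],[0,0,0,0,0,0],[0,0,0,0,0,0]]]' -0.15
python3 -m crank '[[[0,0,-0.3,0,0,0],[0,0,-0.5,0,0,0],[0,0,-0.8,0,0,0],[0,0,-0.8,0,0,0],[0,0,-0.4,0,0,0],[0,0,0,0,0,0],[0,0,0,0,0,0]]]'
python3 - <<'E'
from h import *
p=disc(47,478,-85,h=80);lens()
go(477.7,-376.6,120,1.511)
E
```

```text
clock: 19.85
eef_pos: [478.7, -62.3, 30.7]
tool_rot: [3.133, -0.004, 1.502]
force: [1.0, -0.8, -0.0]
width: 31.8
clock: 20.18
eef_pos: [479.3, -62.4, 31.2]
tool_rot: [3.132, -0.004, 1.502]
force: [0.1, -0.2, -0.2]
width: 49.5
clock: 20.77
eef_pos: [477.8, -62.4, 121.5]
tool_rot: [3.132, -0.003, 1.503]
force: [-0.1, -0.1, -0.6]
width: 48.9
disc (479.9, -61.8) r 12.5 fill 0.98
disc (477.0, -109.8) r 12.6 fill 0.96
lens 115 [ 477.2 -377.1   36.2]
turn [ 0.07 -0.03 -0.08] shift [-10.45   0.64   0.02] q [ 0.27  0.58 -0.28  2.08  0.31  0.51 -0.31]
```

```bash
python3 -m crank '[[[-0.5,0,0,0.07,0,-0.08],[-0.9,0.06,0,0,0,0],[-0.9,0.06,0,0,0,0],[-0.9,0.06,0,0,0,0],[-0.9,0.06,0,0,0,0],[-0.9,0.06,0,0,0,0],[-0.9,0.06,0,0,0,0],[-0.9,0.06,0,0,0,0],[-0.9,0.06,0,0,0,0],[-0.9,0.06,0,0,0,0],[-0.7,0.06,0,0,0,0],[0,0,0,0,0,0]]]' -0.5
python3 -m crank '[[[-0.4,0,0.3,0,0,0],[0,0,0.4,0,0,0],[0,0,0.3,0,0,0],[0,0,0,0,0,0],[0,0,0,0,0,0]]]'
python3 - <<'E'
from h import *
disc(36,477.5,-377,h=70);go(477.5,-377,18,1.511)
E
```

```text
clock: 21.87
eef_pos: [472.6, -348.9, 102.7]
tool_rot: [-3.118, -0.013, 1.522]
force: [0.6, -0.1, -0.7]
width: 64.0
clock: 22.28
eef_pos: [468.3, -358.2, 64.0]
tool_rot: [-3.11, -0.019, 1.523]
force: [0.7, 0.7, 0.4]
width: 63.6
disc (477.0, -377.3) r 12.7 fill 0.98
turn [-0.31 -0.18  0.12] shift [-0.62  0.35  1.54] q [ 0.8   0.8  -0.32  1.78  0.37  0.66  0.22]
```

```bash
python3 -m crank '[[[-0.55,0.3,0,-0.3,-0.18,0.1],[0,0,0.3,0,0,0],[0,0,0.4,0,0,0],[0,0,0.3,0,0,0],[0,0,0,0,0,0],[0,0,0,0,0,0]]]'
python3 -c "
from h import *
go(477,-377.3,18,1.511)"
```

```text
clock: 22.83
eef_pos: [477.8, -369.0, 30.9]
tool_rot: [-3.139, -0.003, 1.52]
force: [-0.3, -1.0, -1.1]
width: 64.1
turn [-0.02 -0.03  0.09] shift [-0.28 -0.01  0.43] q [ 0.79  0.85 -0.29  1.78  0.41  0.57  0.2 ]
```

```bash
python3 -m crank '[[[-0.27,0,0.2,0,0,0],[0,0,0.2,0,0,0],[0,0,0,0,0,0],[0,0,0,0,0,0]]]'
python3 -m crank '[[[0,0,0,0,0,0],[0,0,0,0,0,0],[0,0,0,0,0,0],[0,0,0,0,0,0],[0,0,0,0,0,0],[0,0,-0.3,0,0,0],[0,0,-0.6,0,0,0],[0,0,-0.8,0,0,0],[0,0,-0.6,0,0,0],[0,0,-0.2,0,0,0],[0,0,0,0,0,0]]]' 1
python3 -c "
from h import *
go(484.4,24.8,100,1.511)"
```

```text
clock: 23.17
eef_pos: [477.3, -377.1, 17.4]
tool_rot: [-3.139, -0.004, 1.521]
force: [-0.8, 0.6, 0.4]
width: 63.7
clock: 24.08
eef_pos: [477.1, -376.7, 97.6]
tool_rot: [-3.138, -0.005, 1.522]
force: [0.1, -0.0, -0.1]
width: 31.8
turn [-0.04 -0.05  0.1 ] shift [13.37 -0.56 -0.08] q [ 0.83  0.76 -0.35  1.74  0.36  0.71  0.25]
```

```bash
python3 -m crank '[[[0.4,0,-0.2,0,0,0.1],[0.9,-0.04,-0.1,0,0,0],[0.9,-0.04,-0.1,0,0,0],[0.9,-0.04,0,0,0,0],[0.9,-0.04,0,0,0,0],[0.9,-0.04,0,0,0,0],[0.9,-0.04,0,0,0,0],[0.9,-0.04,0,0,0,0],[0.9,-0.04,0,0,0,0],[0.9,-0.04,0,0,0,0],[0.9,-0.04,0,0,0,0],[0.9,-0.04,0,0,0,0]]]'
python3 -m crank '[[[0.9,-0.04,0,0,0,0],[0.9,-0.04,0,0,0,0],[0.6,0,0,0,0,0],[0.3,0,0,0,0,0],[0,0,0,0,0,0],[0,0,0,0,0,0]]]'
python3 - <<'E'
from h import *
s=st();e=s['eef_pos'];disc(e[2]+19,*e[:2]);go(484.4,24.8,60,1.511)
E
```

```text
clock: 25.08
eef_pos: [475.2, -51.5, 106.2]
tool_rot: [-3.125, -0.007, 1.494]
force: [0.3, -0.2, -0.7]
width: 31.8
clock: 25.58
eef_pos: [471.7, 46.8, 104.7]
tool_rot: [-3.116, -0.012, 1.508]
force: [-0.6, -0.7, -1.2]
width: 32.0
{'clock': np.float64(25.583), 'eef_pos': array([471.693,  46.755, 104.685]), 'tool_rot': array([-3.116, -0.012,  1.508]), 'force': array([-0.598, -0.74 , -1.18 ]), 'width': np.float64(32.044)}
disc (np.float64(481.0), np.float64(10.0)) r 7.7 fill 0.97
disc (np.float64(473.1), np.float64(46.8)) r 12.5 fill 0.98
turn [-0.25 -0.12 -0.03] shift [-0.7   0.47  1.49] q [ 0.04  0.61 -0.27  2.09  0.28  0.5  -0.5 ]
```

```bash
python3 -m crank '[[[-0.6,0.4,0,-0.25,-0.1,0],[0,0,0.4,0,0,0],[0,0,0.5,0,0,0],[0,0,0.4,0,0,0],[0,0,0,0,0,0],[0,0,0,0,0,0],[0,0,0,0,0,0]]]'
python3 - <<'E'
from h import *
s=st();e=s['eef_pos'];p=disc(e[2]+19,*e[:2])
cv2.imwrite('pics/o6.png',cv2.convertScaleAbs(ortho(p,28,430,530,-30,150,.25),alpha=1.2))
E
```

```text
clock: 26.22
eef_pos: [483.4, 14.4, 63.8]
tool_rot: [3.138, 0.006, 1.493]
force: [0.6, -0.5, -0.7]
width: 31.6
{'clock': np.float64(26.217), 'eef_pos': array([483.442,  14.405,  63.814]), 'tool_rot': array([3.138, 0.006, 1.493]), 'force': array([ 0.579, -0.457, -0.731]), 'width': np.float64(31.6)}
disc (np.float64(484.5), np.float64(14.8)) r 12.6 fill 0.98
```

View pics/o6.png

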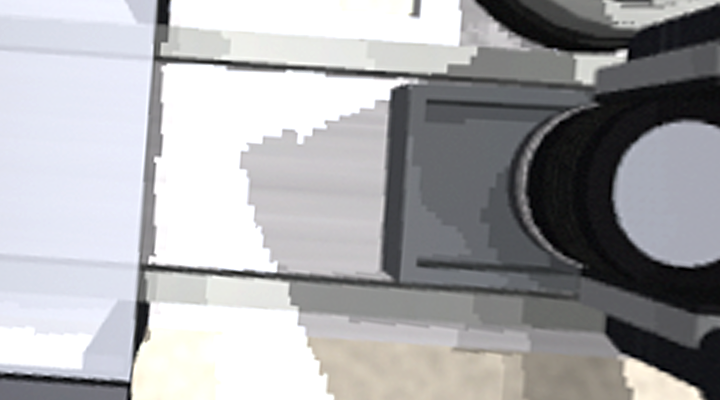

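The front wall's inner edge is at column 422, y of about 44.5, so compartment 1's centre is about (484.3,24.5).

```bash
python3 -m crank '[[[0.3,-0.02,0.1,0,0,0],[0,0,0.2,0,0,0],[0,0,0.2,0,0,0],[0,0,0,0,0,0],[0,0,0,0,0,0]]]'
python3 - <<'E'
from h import *
s=st();e=s['eef_pos'];p=disc(e[2]+19,*e[:2])
E
```

```text
clock: 26.68
eef_pos: [485.4, 24.3, 49.3]
tool_rot: [3.133, 0.005, 1.492]
force: [0.4, -0.0, -0.4]
width: 32.2
{'clock': np.float64(26.683), 'eef_pos': array([485.383,  24.332,  49.333]), 'tool_rot': array([3.133, 0.005, 1.492]), 'force': array([ 0.427, -0.047, -0.378]), 'width': np.float64(32.191)}
disc (np.float64(486.3), np.float64(24.7)) r 12.6 fill 0.98
```

```bash
python3 -m crank '[[[0,-0.06,0.2,0,0,0],[0,0,0.2,0,0,0],[0,0,0.2,0,0,0],[0,0,0,0,0,0],[0,0,0,0,0,0]]]'
python3 - <<'E'
from h import *
s=st();e=s['eef_pos'];p=disc(e[2]+19,*e[:2])
E
```

```text
clock: 27.15
eef_pos: [483.5, 24.4, 29.3]
tool_rot: [3.133, 0.005, 1.493]
force: [-0.3, 0.6, -1.5]
width: 32.2
{'clock': np.float64(27.15), 'eef_pos': array([483.472,  24.414,  29.337]), 'tool_rot': array([3.133, 0.005, 1.493]), 'force': array([-0.322,  0.587, -1.481]), 'width': np.float64(32.226)}
disc (np.float64(484.3), np.float64(24.8)) r 12.6 fill 0.98
```

```bash
python3 -m crank '[[[0,0,0,0,0,0],[0,0,0,0,0,0],[0,0,0,0,0,0],[0,0,0,0,0,0]]]' -0.15
python3 -m crank '[[[0,0,-0.3,0,0,0],[0,0,-0.5,0,0,0],[0,0,-0.8,0,0,0],[0,0,-0.8,0,0,0],[0,0,-0.6,0,0,0],[0,0,0,0,0,0],[0,0,0,0,0,0]]]'
python3 - <<'E'
from h import *
p=disc(47,480,-40,h=100)
go(474.1,-154,125,1.511)
E
```

```text
clock: 27.53
eef_pos: [483.8, 24.4, 29.8]
tool_rot: [3.133, 0.005, 1.492]
force: [-0.3, -0.2, -0.8]
width: 49.1
clock: 28.12
eef_pos: [482.7, 24.9, 127.1]
tool_rot: [3.132, 0.005, 1.493]
force: [0.6, 0.4, -0.1]
width: 49.1
disc (484.6, 24.4) r 12.4 fill 0.98
disc (480.8, -61.3) r 12.4 fill 0.97
disc (477.0, -110.7) r 12.3 fill 0.97
turn [ 0.1   0.05 -0.17] shift [-5.97  0.07  0.06] q [ 0.07  0.57 -0.26  2.08  0.3   0.53 -0.49]
```

```bash
python3 -m crank '[[[-0.5,0,0,0.1,0,-0.15],[-0.8,0,0,0,0,0],[-0.9,0,0,0,0,0],[-0.9,0,0,0,0,0],[-0.9,0,0,0,0,0],[-0.9,0,0,0,0,0],[-0.7,0,0,0,0,0],[-0.4,0,0,0,0,0],[0,0,0,0,0,0],[0,0,0,0,0,0],[0,0,0,0,0,0]]]' 0
python3 - <<'E'
from h import *
go(474.1,-154,80,1.511)
p,a=wristo(70,430,530,-210,-80,.25)
cv2.imwrite('pics/o7.png',a)
E
```

```text
clock: 29.08
eef_pos: [466.2, -159.2, 118.6]
tool_rot: [-3.125, 0.001, 1.515]
force: [-0.2, 0.7, -0.2]
width: 42.9
turn [-0.16  0.01  0.04] shift [0.19 0.25 1.29] q [ 0.48  0.6  -0.31  2.04  0.33  0.57 -0.12]
```

View pics/o7.png

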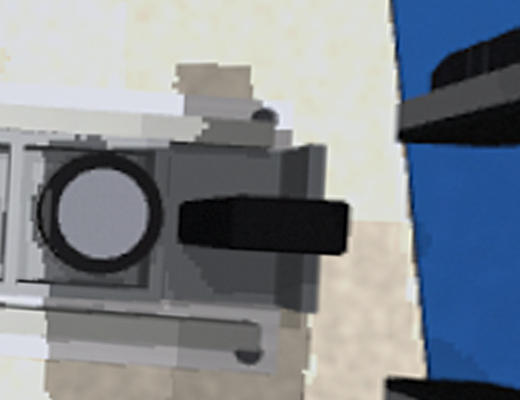

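The grip top centre is at (291,227), about (473.3,-153), and the lens in compartment 4 stands upright.

```bash
python3 -m crank '[[[0.17,0.22,0,-0.16,0,0.04],[0,0,0.4,0,0,0],[0,0,0.4,0,0,0],[0,0,0.4,0,0,0],[0,0,0,0,0,0],[0,0,0,0,0,0]]]'
python3 -c "
from h import *
go(473.4,-153.2,38,1.511)"
```

```text
clock: 29.63
eef_pos: [478.0, -143.5, 82.2]
tool_rot: [3.133, -0.003, 1.524]
force: [0.8, -0.8, 0.3]
width: 42.8
turn [ 0.08 -0.03  0.13] shift [-0.33 -0.13  1.47] q [ 0.42  0.66 -0.27  2.06  0.37  0.45 -0.17]
```

```bash
python3 -m crank '[[[-0.27,-0.12,0,0.08,0,0.1],[0,0,0,0,0,0],[0,0,0.4,0,0,0],[0,0,0.4,0,0,0],[0,0,0.4,0,0,0],[0,0,0.2,0,0,0],[0,0,0,0,0,0],[0,0,0,0,0,0]]]'
python3 -m crank '[[[0,0,0,0,0,0],[0,0,0,0,0,0],[0,0,0,0,0,0],[0,0,0,0,0,0],[0,0,0,0,0,0]]]' 1
python3 -c "
from h import *
s=st();print(w2s(s['eef_pos']));go(*(s['eef_pos'][:2]+[184*.0593,184*.998]),s['eef_pos'][2],1.511)"
```

```text
clock: 30.3
eef_pos: [478.1, -151.8, 43.6]
tool_rot: [3.132, -0.002, 1.513]
force: [0.8, 0.5, 0.5]
width: 42.7
clock: 30.72
eef_pos: [472.8, -151.8, 44.9]
tool_rot: [3.141, -0.002, 1.512]
force: [0.5, 0.2, -5.1]
width: 12.8
{'clock': np.float64(30.717), 'eef_pos': array([ 472.844, -151.792,   44.881]), 'tool_rot': array([ 3.141e+00, -2.000e-03,  1.512e+00]), 'force': array([ 0.539,  0.199, -5.105]), 'width': np.float64(12.81)}
[  -0.45090331 -209.18667441]
turn [ 0.   -0.02  0.01] shift [ 6.13 -0.   -0.  ] q [ 0.4   0.73 -0.22  2.08  0.4   0.37 -0.2 ]
```

```bash
python3 -m crank '[[[0.2,0,0,0,0,0],[0.35,0,0,0,0,0],[0.45,0,0,0,0,0],[0.45,0,0,0,0,0],[0.45,0,0,0,0,0],[0.45,0,0,0,0,0],[0.45,0,0,0,0,0],[0.45,0,0,0,0,0],[0.45,0,0,0,0,0],[0.4,0,0,0,0,0],[0.3,0,0,0,0,0],[0.2,0,0,0,0,0]]]'
python3 -c "
from h import *
s=st();print(w2s(s['eef_pos']));go(483.7,31.8,s['eef_pos'][2],1.511)"
```

```text
clock: 31.72
eef_pos: [483.4, -5.4, 45.4]
tool_rot: [3.138, 0.002, 1.507]
force: [0.6, -1.5, -4.0]
width: 12.9
{'clock': np.float64(31.717), 'eef_pos': array([483.355,  -5.402,  45.376]), 'tool_rot': array([3.138e+00, 2.000e-03, 1.507e+00]), 'force': array([ 0.553, -1.518, -4.017]), 'width': np.float64(12.866)}
[  1.35984962 -62.43171479]
turn [ 0.04  0.02 -0.04] shift [ 1.24 -0.06 -0.  ] q [ 0.06  0.71 -0.16  2.12  0.33  0.33 -0.44]
```

```bash
python3 -m crank '[[[0.25,0,0,0,0,0],[0.3,0,0,0,0,0],[0.25,0,0,0,0,0],[0.2,0,0,0,0,0],[0.15,0,0,0,0,0],[0.15,0,0,0,0,0],[0.15,0,0,0,0,0]]]'
python3 -m crank '[[[0.15,0,0,0,0,0],[0.15,0,0,0,0,0],[0.15,0,0,0,0,0]]]'
python3 -m crank '[[[0.15,0,0,0,0,0],[0.15,0,0,0,0,0],[0.15,0,0,0,0,0]]]'
```

```text
clock: 32.3
eef_pos: [483.6, 30.9, 45.4]
tool_rot: [-3.139, 0.017, 1.498]
force: [-0.7, -12.5, 1.5]
width: 13.4
clock: 32.55
eef_pos: [482.5, 30.8, 45.9]
tool_rot: [-3.135, 0.035, 1.487]
force: [-1.4, -12.0, 0.3]
width: 12.5
clock: 32.8
eef_pos: [481.3, 30.6, 46.5]
tool_rot: [-3.13, 0.053, 1.479]
force: [-1.6, -13.1, 1.8]
width: 12.7
```

```bash
python3 -m crank '[[[0,0,0,0,0,0],[0,0,0,0,0,0],[0,0,0,0,0,0],[0,0,0,0,0,0]]]' 0
python3 -m crank '[[[0,0,-0.3,0,0,0],[0,0,-0.5,0,0,0],[0,0,-0.8,0,0,0],[0,0,-0.8,0,0,0],[0,0,-0.8,0,0,0],[0,0,-0.2,0,0,0],[0,0,0,0,0,0],[0,0,0,0,0,0]]]'
python3 - <<'E'
from h import *
p=ctrl.get_image('wrist');p['fish']=1
cv2.imwrite('pics/o8.png',np.hstack([ortho(p,33,480,620,-100,60,.4),cv2.convertScaleAbs(ortho(p,47,420,560,0,160,.4),alpha=1)]))
go(658,-188.5,160,1.511)
E
```

```text
clock: 33.13
eef_pos: [483.2, 31.1, 47.7]
tool_rot: [-3.134, 0.052, 1.477]
force: [-0.0, -0.2, -0.3]
width: 42.9
clock: 33.8
eef_pos: [484.7, 41.2, 157.0]
tool_rot: [-3.136, 0.047, 1.483]
force: [-0.6, 0.6, -0.9]
width: 42.5
turn [-0.07  0.45 -0.27] shift [-7.29  6.23 -0.11] q [-0.04  0.52 -0.19  2.02  0.23  0.64 -0.49]
```

View pics/o8.png

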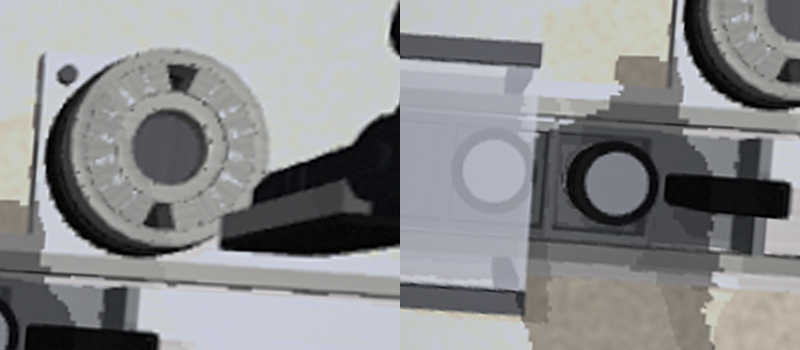

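Both visible lenses stand upright and the pallet is in. On plane 33 the ring holes are at (183,76) and (160,214). Now the spanner.

```bash
python3 -m crank '[[[-0.3,0.3,0,0,0.4,-0.27],[-0.7,0.6,0,0,0,0],[-0.8,0.7,0,0,0,0],[-0.8,0.7,0,0,0,0],[-0.8,0.7,0,0,0,0],[-0.8,0.7,0,0,0,0],[-0.8,0.7,0,0,0,0],[-0.8,0.7,0,0,0,0],[-0.7,0.6,0,0,0,0],[-0.4,0.4,0,0,0,0],[0,0,0,0,0,0],[0,0,0,0,0,0]]]' 0
python3 - <<'E'
from h import *
go(658,-188.5,110,1.511)
p,a=wristo(78,600,720,-260,-120,.3);b=ortho(p,28,600,720,-260,-120,.3)
cv2.imwrite('pics/o9.png',np.hstack([a[:,:400],b[:,:400]]))
E
```

```text
clock: 34.85
eef_pos: [651.4, -181.9, 132.6]
tool_rot: [-3.101, 0.001, 1.522]
force: [-0.2, 0.8, 0.0]
width: 42.9
turn [-0.38  0.01  0.1 ] shift [-0.21  0.23  0.75] q [ 0.36  0.8  -0.24  1.48  0.23  0.93 -0.  ]
```

View pics/o9.png

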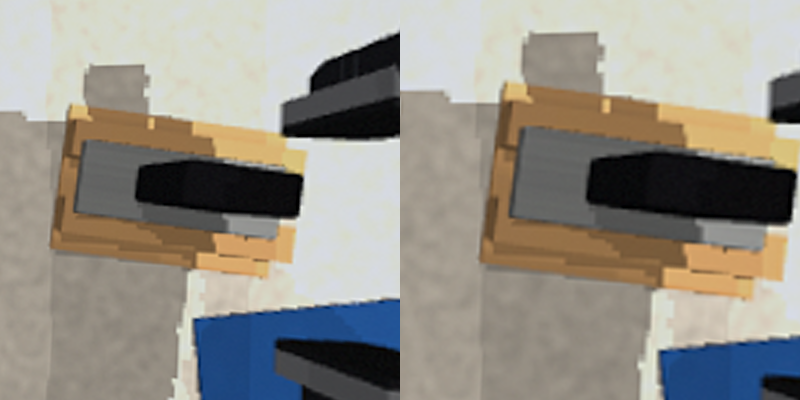

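The spanner grip top is at left panel (242,190), so the spanner is at about (664,-192.6) with its axis at about 84.5° (yaw 1.475).

```bash
python3 -c "
from h import *
go(664,-192.6,36,1.475)"
python3 -m crank '[[[-0.3,0.36,0,-0.38,0,0.45],[0,0,0.4,0,0,0],[0,0,0.4,0,0,0],[0,0,0,0,0,0],[0,0,0,0,0,0],[0,0,0,0,0,0]]]'
python3 -c "
from h import *
go(664,-192.6,36,1.475)"
```

```text
turn [-0.39  0.02  0.45] shift [-0.31  0.47  3.21] q [ 0.36  0.8  -0.24  1.48  0.23  0.93 -0.  ]
clock: 35.4
eef_pos: [655.7, -181.8, 102.1]
tool_rot: [-3.129, -0.004, 1.485]
force: [-0.9, -0.5, -0.1]
width: 42.6
turn [-0.12 -0.03  0.1 ] shift [-0.33  0.31  2.2 ] q [ 0.36  0.83 -0.23  1.51  0.23  0.84 -0.04]
```

```bash
python3 -m crank '[[[-0.3,0.28,0,-0.12,0,0.1],[0,0,0,0,0,0],[0,0,0.3,0,0,0],[0,0,0.4,0,0,0],[0,0,0.1,0,0,0],[0,0,0,0,0,0],[0,0,0,0,0,0]]]'
python3 -c "
from h import *
go(664,-192.6,36,1.475)"
```

```text
clock: 35.98
eef_pos: [664.6, -191.4, 75.9]
tool_rot: [3.14, -0.004, 1.476]
force: [0.3, 0.1, 0.4]
width: 42.9
turn [ 0.02 -0.04  0.01] shift [-0.04 -0.02  1.33] q [ 0.36  0.87 -0.22  1.5   0.23  0.79 -0.04]
```

```bash
python3 -m crank '[[[0,0,0.4,0,0,0],[0,0,0.4,0,0,0],[0,0,0.3,0,0,0],[0,0,0.1,0,0,0],[0,0,0,0,0,0],[0,0,0,0,0,0]]]'
python3 -m crank '[[[0,0,0,0,0,0],[0,0,0,0,0,0],[0,0,0,0,0,0],[0,0,0,0,0,0],[0,0,0,0,0,0]]]' 1
python3 -c "
from h import *
st()"
```

```text
clock: 36.48
eef_pos: [664.0, -190.8, 34.9]
tool_rot: [-3.141, -0.004, 1.476]
force: [-0.5, 0.1, -0.2]
width: 42.7
clock: 36.9
eef_pos: [664.2, -190.8, 35.5]
tool_rot: [3.141, -0.004, 1.476]
force: [-0.4, -0.3, -2.5]
width: 13.4
{'clock': np.float64(36.9), 'eef_pos': array([ 664.186, -190.807,   35.513]), 'tool_rot': array([ 3.141, -0.004,  1.476]), 'force': array([-0.376, -0.313, -2.468]), 'width': np.float64(13.352)}
```

```bash
python3 -m crank '[[[0,0,-0.2,0,0,0],[0,0,-0.4,0,0,0],[0,0,-0.6,0,0,0],[0,0,-0.7,0,0,0],[0,0,-0.5,0,0,0],[0,0,0,0,0,0]]]'
python3 -m crank '[[[0,0,0,0,0,-0.5],[0,0,0,0,0,-0.9],[0,0,0,0,0,-0.9],[0,0,0,0,0,-0.9],[0,0,0,0,0,-0.9],[0,0,0,0,0,-0.9],[0,0,0,0,0,-0.9],[0,0,0,0,0,-0.9],[0,0,0,0,0,-0.9],[0,0,0,0,0,-0.9],[0,0,0,0,0,-0.9],[0,0,0,0,0,-0.9]]]'
python3 -m crank '[[[0,0,0,0,0,-0.9],[0,0,0,0,0,-0.9],[0,0,0,0,0,-0.9],[0,0,0,0,0,-0.4],[0,0,0,0,0,0]]]'
python3 -c "
from h import *
st();go(562,-9,100,3.0)"
```

```text
clock: 37.4
eef_pos: [663.5, -190.9, 113.0]
tool_rot: [-3.14, -0.005, 1.476]
force: [0.9, -0.3, -1.1]
width: 13.2
clock: 38.4
eef_pos: [662.5, -191.9, 115.6]
tool_rot: [3.14, 0.001, 2.617]
force: [0.0, -0.4, -2.4]
width: 13.4
clock: 38.82
eef_pos: [660.8, -193.2, 114.4]
tool_rot: [-3.141, -0.001, 2.961]
force: [-0.0, 0.1, -2.6]
width: 13.6
{'clock': np.float64(38.817), 'eef_pos': array([ 660.813, -193.197,  114.381]), 'tool_rot': array([-3.141e+00, -1.000e-03,  2.961e+00]), 'force': array([-0.044,  0.089, -2.557]), 'width': np.float64(13.56)}
turn [-0.   -0.01 -0.38] shift [4.13 5.61 0.48] q [ 0.57  0.88 -0.62  1.49  0.58  0.96  1.18]
```

```bash
python3 -c "
from h import *
go(640,-9,110,3.0)"
python3 -m crank '[[[0.1,0.3,0,0,0,-0.3],[0.2,0.7,0,0,0,0],[0.2,0.8,0,0,0,0],[0.2,0.9,0,0,0,0],[0.2,0.9,0,0,0,0],[0.2,0.8,0,0,0,0],[0.2,0.7,0,0,0,0],[0.1,0.4,0,0,0,0],[0,0,0,0,0,0],[0,0,0,0,0,0]]]'
python3 - <<'E'
from h import *
s=st()
p=ctrl.get_image('wrist');p['fish']=1
np.savez('w.npz',**{k:v for k,v in p.items() if k!='fish'})
e=s['eef_pos'];print((-p['R'].T@p['t']).round(1))
cv2.imwrite('pics/o10.png',np.hstack([ortho(p,33,500,620,-70,50,.3),ortho(p,e[2]-15.5,570,690,-70,50,.3)]))
E
```

```text
turn [-0.   -0.01 -0.38] shift [1.55 5.98 0.15] q [ 0.57  0.88 -0.62  1.49  0.58  0.96  1.18]
clock: 39.65
eef_pos: [641.0, -14.5, 113.1]
tool_rot: [-3.14, -0.003, 2.99]
force: [0.1, -2.1, -2.2]
width: 13.1
{'clock': np.float64(39.65), 'eef_pos': array([640.968, -14.468, 113.063]), 'tool_rot': array([-3.14e+00, -3.00e-03,  2.99e+00]), 'force': array([ 0.107, -2.098, -2.159]), 'width': np.float64(13.135)}
[560.6  -2.1 257. ]
```

View pics/o10.png

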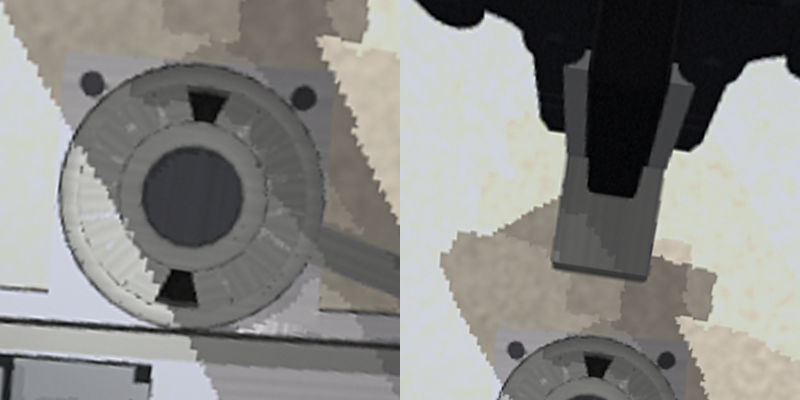

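On plane 33 the ring centre is about (561.1,-7.7) and the hole line about -9.1°, from holes at (207,107) and (178,287). The spanner plate end at (599,275) puts the spanner about 4 mm behind the TCP along tool x.

```bash
python3 -m crank '[[[0.3,0,0,0,0,0],[0.5,-0.04,0,0,0,0],[0.5,-0.04,0.1,0,0,0],[0.5,-0.04,0.2,0,0,0],[0.4,-0.04,0.3,0,0,0],[0.3,0,0.3,0,0,0],[0.1,0,0.2,0,0,0],[0,0,0,0,0,0],[0,0,0,0,0,0],[0,0,0,0,0,0]]]'
python3 - <<'E'
from h import *
go(557.2,-7.1,70,2.985)
E
```

```text
clock: 40.53
eef_pos: [565.3, -28.1, 78.6]
tool_rot: [-3.13, 0.005, 2.963]
force: [-0.2, 0.4, -2.3]
width: 13.1
turn [-0.11  0.04 -0.21] shift [0.38 0.65 0.29] q [ 0.34  0.78 -0.55  1.87  0.65  0.67  0.79]
```

```bash
python3 -m crank '[[[0.35,0.55,0,-0.1,0,-0.2],[0,0,0,0,0,0],[0,0,0.1,0,0,0],[0,0,0,0,0,0],[0,0,0,0,0,0],[0,0,0,0,0,0]]]'
python3 - <<'E'
from h import *
go(557.2,-7.1,70,2.985)
E
```

```text
clock: 41.03
eef_pos: [562.0, -8.7, 76.8]
tool_rot: [3.14, 0.011, 2.983]
force: [0.7, -0.1, -1.4]
width: 13.7
turn [ 0.02  0.11 -0.02] shift [0.17 0.03 0.23] q [ 0.31  0.78 -0.55  1.89  0.65  0.65  0.77]
```

```bash
python3 -m crank '[[[0.13,0.03,0.1,0,0.1,0],[0,0,0.1,0,0,0],[0,0,0,0,0,0],[0,0,0,0,0,0],[0,0,0,0,0,0]]]'
python3 - <<'E'
from h import *
s=st();go(557.2,-7.1,70,2.985)
p=ctrl.get_image('wrist');p['fish']=1
e=s['eef_pos']
cv2.imwrite('pics/o11.png',np.hstack([ortho(p,33,500,620,-70,50,.3),ortho(p,e[2]-15.5,500,620,-70,50,.3)]))
E
```

```text
clock: 41.45
eef_pos: [558.2, -7.4, 70.0]
tool_rot: [3.14, -0.001, 2.982]
force: [-0.7, -0.4, -1.5]
width: 13.3
{'clock': np.float64(41.45), 'eef_pos': array([558.245,  -7.385,  69.962]), 'tool_rot': array([ 3.140e+00, -1.000e-03,  2.982e+00]), 'force': array([-0.695, -0.358, -1.475]), 'width': np.float64(13.318)}
turn [ 0.02 -0.   -0.02] shift [ 0.04  0.   -0.  ] q [ 0.31  0.79 -0.55  1.9   0.66  0.64  0.77]
```

View pics/o11.png

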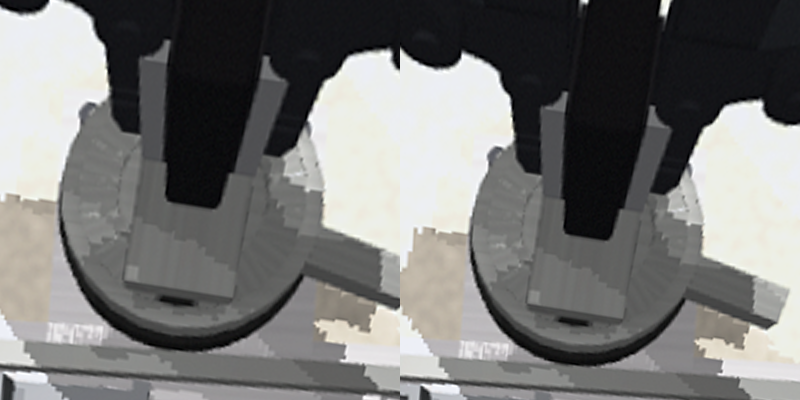

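The plate end mid is at right panel (576,314), so the spanner centre is about (563.3,-8.8) against the ring's (561.1,-7.7). I'll shift 2 mm and then descend.

```bash
python3 -m crank '[[[0.07,0.03,0,0,0,0],[0,0,0,0,0,0],[0,0,0.1,0,0,0],[0,0,0.1,0,0,0],[0,0,0,0,0,0],[0,0,0,0,0,0]]]'
python3 -m crank '[[[0,0,0.1,0,0,0],[0,0,0.1,0,0,0],[0,0,0,0,0,0],[0,0,0,0,0,0]]]'
python3 -m crank '[[[0,0,0.1,0,0,0],[0,0,0.1,0,0,0],[0,0,0,0,0,0],[0,0,0,0,0,0]]]'
```

```text
clock: 42.0
eef_pos: [556.2, -6.1, 63.6]
tool_rot: [3.14, 0.0, 2.982]
force: [0.8, 0.4, -1.5]
width: 13.2
clock: 42.33
eef_pos: [556.3, -6.1, 56.8]
tool_rot: [3.14, -0.0, 2.982]
force: [0.5, -0.8, -1.4]
width: 13.1
clock: 42.67
eef_pos: [556.3, -6.1, 50.1]
tool_rot: [3.14, -0.0, 2.982]
force: [-0.9, 0.4, -2.2]
width: 13.1
```

TCP z is 50 with no contact force, so the pins are about 8 mm into the holes. Now I'll turn the ring clockwise about its centre.

```bash
python3 -m crank '[[[0,0,0,0,0,0],[0,0.01,0,0,0,0.5],[0,0.015,0,0,0,0.8],[0,0.015,0,0,0,0.8],[0,0.015,0,0,0,0.8],[0,0,0,0,0,0]]]'
python3 - <<'E'
from h import *
s=st();Y=s['tool_rot'][2];print((s['eef_pos'][:2]-5*np.array([np.cos(Y),np.sin(Y)])).round(1),s['torque'].round(2))
E
```

```text
clock: 43.17
eef_pos: [556.6, -4.9, 50.0]
tool_rot: [3.14, -0.001, 2.668]
force: [-0.5, 0.2, -2.3]
width: 13.3
{'clock': np.float64(43.167), 'eef_pos': array([556.641,  -4.908,  49.952]), 'tool_rot': array([ 3.140e+00, -1.000e-03,  2.668e+00]), 'force': array([-0.52 ,  0.158, -2.255]), 'width': np.float64(13.252)}
[561.1  -7.2] [ 0.   -0.04  0.01]
```

```bash
python3 -m crank '[[[0,0.015,0,0,0,0.8],[0,0.015,0,0,0,0.8],[0,0.015,0,0,0,0.8],[0,0.015,0,0,0,0.8],[0,0.015,0,0,0,0.8]]]'
python3 - <<'E'
from h import *
s=st();Y=s['tool_rot'][2];print((s['eef_pos'][:2]-5*np.array([np.cos(Y),np.sin(Y)])).round(1),s['torque'].round(2))
E
```

```text
clock: 43.58
eef_pos: [557.9, -3.6, 50.0]
tool_rot: [3.141, -0.0, 2.249]
force: [-0.1, 0.1, -4.0]
width: 13.4
{'clock': np.float64(43.583), 'eef_pos': array([557.898,  -3.632,  49.972]), 'tool_rot': array([ 3.141, -0.   ,  2.249]), 'force': array([-0.139,  0.082, -4.003]), 'width': np.float64(13.398)}
[561.   -7.5] [-0.09 -0.01  0.24]
```

Torque of 0.24 N·m matches the ring friction, so the ring is turning. Continuing to the stop.

```bash
python3 -m crank '[[[0,0.015,0,0,0,0.8],[0,0.015,0,0,0,0.8],[0,0.015,0,0,0,0.8],[0,0.015,0,0,0,0.7],[0,0.015,0,0,0,0.6]]]'
python3 -m crank '[[[0,0.01,0,0,0,0.5],[0,0.01,0,0,0,0.4],[0,0,0,0,0,0.3]]]'
python3 - <<'E'
from h import *
s=st();Y=s['tool_rot'][2];print((s['eef_pos'][:2]-5*np.array([np.cos(Y),np.sin(Y)])).round(1),s['torque'].round(2))
E
```

```text
clock: 44.0
eef_pos: [559.5, -3.0, 50.0]
tool_rot: [-3.141, 0.0, 1.858]
force: [-0.5, -1.2, -2.5]
width: 13.3
clock: 44.25
eef_pos: [560.0, -2.9, 50.0]
tool_rot: [-3.14, 0.001, 1.735]
force: [-0.6, -0.1, -2.7]
width: 13.4
{'clock': np.float64(44.25), 'eef_pos': array([560.01 ,  -2.939,  49.999]), 'tool_rot': array([-3.140e+00,  1.000e-03,  1.735e+00]), 'force': array([-0.597, -0.146, -2.671]), 'width': np.float64(13.414)}
[560.8  -7.9] [-0.17 -0.13  0.25]
```

```bash
for i in 1; do python3 -m crank '[[[0,0,0,0,0,0.4],[0,0,0,0,0,0.4],[0,0,0,0,0,0.4]]]'; python3 -c "
from h import *
print(ctrl.read_state()['torque'].round(2))"; python3 -m crank '[[[0,0,0,0,0,0.4],[0,0,0,0,0,0.4],[0,0,0,0,0,0.4]]]'; done
python3 -c "
from h import *
print(ctrl.read_state()['torque'].round(2))"
```

```text
clock: 44.5
eef_pos: [560.5, -2.9, 50.0]
tool_rot: [-3.141, 0.001, 1.611]
force: [-0.6, -0.9, -2.4]
width: 13.2
[-0.13 -0.07  0.92]
clock: 44.75
eef_pos: [560.5, -2.1, 50.1]
tool_rot: [3.141, 0.003, 1.506]
force: [0.4, -2.9, -1.9]
width: 13.5
[-0.57  0.01  1.93]
```

```bash
python3 -m crank '[[[0,0,0,0,0,-0.4],[0,0,0,0,0,-0.4],[0,0,0,0,0,-0.2],[0,0,0,0,0,0]]]'
python3 - <<'E'
from h import *
s=st();print(s['torque'].round(2))
p=ctrl.get_image('top');cv2.imwrite('pics/o12.png',cv2.convertScaleAbs(ortho(p,33,430,630,-120,80,.4),alpha=1.6))
p=ctrl.get_image('wrist');p['fish']=1;cv2.imwrite('pics/o13.png',np.hstack([cv2.imread('pics/o12.png')[:400,:400],ortho(p,33,480,600,-60,60,.3)[:400]]) if 0 else ortho(p,33,460,620,-80,80,.4))
E
```

```text
clock: 45.08
eef_pos: [560.6, -2.1, 50.0]
tool_rot: [3.142, 0.004, 1.616]
force: [-0.1, 0.4, -1.4]
width: 13.5
{'clock': np.float64(45.083), 'eef_pos': array([560.56 ,  -2.137,  50.006]), 'tool_rot': array([3.142, 0.004, 1.616]), 'force': array([-0.07 ,  0.426, -1.426]), 'width': np.float64(13.499)}
[-0.17 -0.01  0.15]
```

View pics/o13.png

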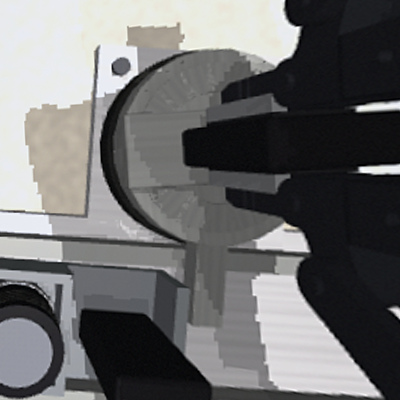

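The tongue (from 190,245 to 205,325) lies across the channel right behind the pallet's lip. Lifting the spanner out.

```bash
python3 -m crank '[[[0,0,-0.2,0,0,0],[0,0,-0.3,0,0,0],[0,0,-0.5,0,0,0],[0,0,-0.7,0,0,0],[0,0,-0.5,0,0,0],[0,0,0,0,0,0],[0,0,0,0,0,0]]]'
python3 - <<'E'
from h import *
p=ctrl.get_image('wrist');p['fish']=1;cv2.imwrite('pics/o14.png',np.hstack([ortho(p,33,460,620,-80,80,.4),cv2.resize(ortho(p,95,510,610,-60,60,.3),(480,400))[:, :400]]))
go(664.2,-190.8,105,1.476)
E
```

```text
clock: 45.77
eef_pos: [559.8, -0.5, 121.7]
tool_rot: [-3.141, 0.001, 1.606]
force: [-0.3, 0.2, -1.9]
width: 13.5
turn [-0.    0.01  1.24] shift [-5.99  4.06  0.55] q [ 0.08  0.65 -0.2   1.87  0.21  0.64 -0.21]
```

View pics/o14.png

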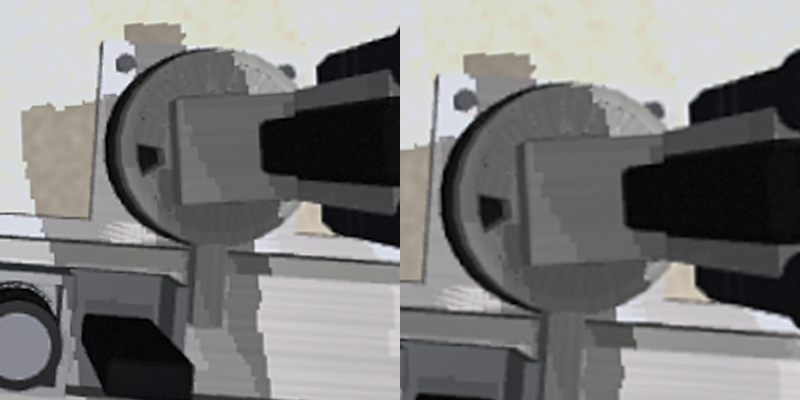

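The tongue points station -x to within about 1–2°, so the ring is at its stop, and the spanner sits straight in the grip. Returning it to the rest.

```bash
python3 -m crank '[[[-0.3,0.2,0,0,0,0.6],[-0.6,0.4,0,0,0,0.6],[-0.7,0.5,0,0,0,0],[-0.7,0.5,0,0,0,0],[-0.7,0.5,0,0,0,0],[-0.7,0.5,0,0,0,0],[-0.7,0.45,0,0,0,0],[-0.6,0.4,0,0,0,0],[-0.4,0.25,0,0,0,0],[0,0,0,0,0,0],[0,0,0,0,0,0],[0,0,0,0,0,0]]]'
python3 - <<'E'
from h import *
go(664.2,-190.8,70,1.476)
E
```

```text
clock: 46.82
eef_pos: [651.6, -173.4, 106.4]
tool_rot: [-3.116, -0.003, 1.475]
force: [0.2, -0.1, -1.5]
width: 13.3
turn [-0.24 -0.03 -0.01] shift [-0.54  0.47  1.21] q [ 0.32  0.82 -0.19  1.52  0.18  0.85 -0.03]
```

```bash
python3 -m crank '[[[-0.48,0.4,0,-0.24,0,0],[0,0,0,0,0,0],[0,0,0.3,0,0,0],[0,0,0.4,0,0,0],[0,0,0.2,0,0,0],[0,0,0,0,0,0],[0,0,0,0,0,0]]]'
python3 - <<'E'
from h import *
go(664.2,-190.8,36,1.476)
E
```

```text
clock: 47.4
eef_pos: [660.5, -182.5, 74.3]
tool_rot: [-3.138, -0.007, 1.483]
force: [-0.1, 0.2, -1.0]
width: 13.2
turn [-0.03 -0.06  0.06] shift [-0.26  0.15  1.28] q [ 0.34  0.86 -0.19  1.52  0.19  0.78 -0.01]
```

```bash
python3 -m crank '[[[-0.24,0.15,0,0,0,0.05],[0,0,0,0,0,0],[0,0,0.2,0,0,0],[0,0,0.2,0,0,0],[0,0,0,0,0,0],[0,0,0,0,0,0]]]'
python3 - <<'E'
from h import *
go(664.2,-190.8,36,1.476)
E
```

```text
clock: 47.9
eef_pos: [665.4, -190.6, 61.4]
tool_rot: [-3.14, -0.007, 1.477]
force: [-0.4, -0.2, -1.4]
width: 12.9
turn [-0.02 -0.06  0.01] shift [-0.01 -0.04  0.85] q [ 0.34  0.89 -0.18  1.5   0.19  0.77 -0.01]
```

```bash
python3 -m crank '[[[0,-0.04,0.2,0,0,0],[0,0,0.2,0,0,0],[0,0,0.2,0,0,0],[0,0,0,0,0,0],[0,0,0,0,0,0]]]'
python3 -m crank '[[[0,0,0.1,0,0,0],[0,0,0.08,0,0,0],[0,0,0,0,0,0],[0,0,0,0,0,0]]]'
python3 - <<'E'
from h import *
go(664.2,-190.8,35.5,1.476)
E
```

```text
clock: 48.32
eef_pos: [663.8, -190.1, 41.2]
tool_rot: [-3.139, -0.007, 1.477]
force: [0.6, 0.5, -1.8]
width: 13.5
clock: 48.65
eef_pos: [664.0, -189.9, 35.3]
tool_rot: [-3.139, -0.007, 1.478]
force: [1.1, -0.2, -2.4]
width: 13.8
turn [-0.02 -0.07  0.02] shift [-0.03  0.01 -0.01] q [ 0.34  0.92 -0.18  1.52  0.2   0.72 -0.01]
```

```bash
python3 -m crank '[[[0,0,0.05,0,0,0],[0,0,0,0,0,0],[0,0,0,0,0,0]]]'
python3 -m crank '[[[0,0,0,0,0,0],[0,0,0,0,0,0],[0,0,0,0,0,0],[0,0,0,0,0,0],[0,0,0,0,0,0]]]' 0
python3 -m crank '[[[0,0,-0.3,0,0,0],[0,0,-0.5,0,0,0],[0,0,-0.8,0,0,0],[0,0,-0.8,0,0,0],[0,0,-0.5,0,0,0],[0,0,0,0,0,0],[0,0,0,0,0,0]]]'
python3 - <<'E'
from h import *
p=ctrl.get_image('wrist');p['fish']=1
t=ctrl.get_image('top');b=cv2.convertScaleAbs(ortho(t,33,400,720,-260,270,1.3),alpha=1.6)
a=np.hstack([ortho(p,78,600,720,-260,-120,.3)[:,:400],ortho(p,28,600,720,-260,-120,.3)[:,:400]])[:300]
c=np.zeros((300+b.shape[0],800,3),np.uint8);c[:300]=a;c[300:,:b.shape[1]]=b
cv2.imwrite('pics/o15.png',c)
for q in('cleaner','screw_tub','dome'): print(q,[(round(r['conf'],2),np.round(r['extent'])) for r in ctrl.search_frame(q,t)[:1]])
E
```

```text
clock: 48.9
eef_pos: [664.6, -190.0, 36.2]
tool_rot: [-3.141, -0.007, 1.478]
force: [0.5, -0.2, -2.2]
width: 13.3
clock: 49.32
eef_pos: [666.1, -190.3, 37.4]
tool_rot: [3.139, -0.006, 1.478]
force: [0.1, -0.5, 0.4]
width: 42.5
clock: 49.9
eef_pos: [665.3, -190.6, 129.7]
tool_rot: [3.141, -0.007, 1.478]
force: [-0.4, 0.1, -1.1]
width: 42.8
cleaner [(0.72, array([242., 136.,  23.,  24.]))]
screw_tub [(0.65, array([200., 258.,  34.,  25.]))]
dome [(0.58, array([205., 133.,  29.,  26.]))]
```

View pics/o15.png

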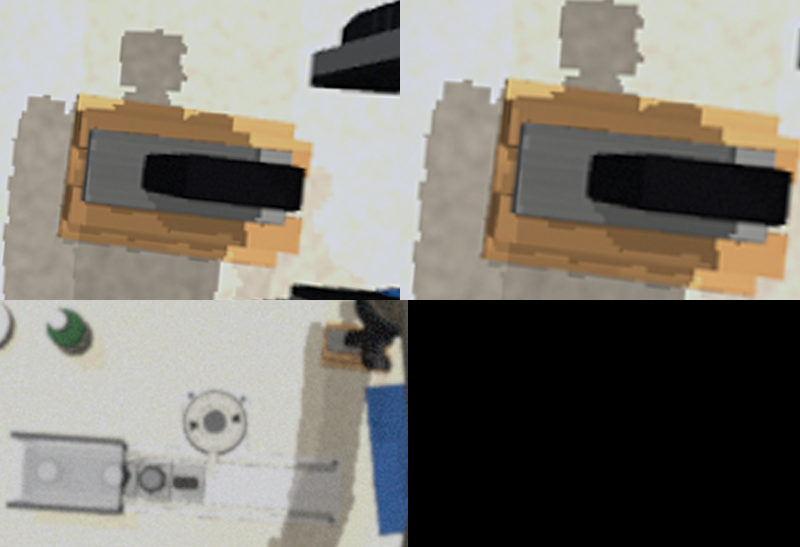

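Final numeric height check of the spanner plate and lenses, then hand in.

Run:
```python
from h import *
p=ctrl.get_image('wrist');K=p['camera_matrix'];d=p['depth']
v,u=np.mgrid[:400,:640];a=(u-K[0,2])/K[0,0];b=(v-K[1,2])/K[1,1];r=np.hypot(a,b);k=np.tan(np.minimum(r,1.4))/np.maximum(r,1e-9)
X=(np.stack([a*k*d,b*k*d,d],-1)-p['t'])@p['R']
for y in(-160,-166,-224):
    m=(abs(X[...,0]-666.5)<8)&(abs(X[...,1]-y)<2.5)&(d>0);print(y,m.sum(),np.percentile(X[m][:,2],[10,50,90]).round(1) if m.any() else '')
m=(abs(X[...,0]-664)<4)&(abs(X[...,1]+192)<12)&(X[...,2]>60)&(d>0);print('grip top',np.median(X[m],0).round(1))
st();print(ctrl.finish_job())
```

```text
-160 143 [ 5.4 28.9 29.9]
-166 119 [28.4 29.1 29.8]
-224 16 [28.5 28.9 29.9]
grip top [ 664.4 -180.8  208.6]
{'clock': np.float64(50.2), 'eef_pos': array([ 664.176, -190.236,  127.424]), 'tool_rot': array([-3.139, -0.007,  1.478]), 'force': array([-1.044, -0.541, -0.291]), 'width': np.float64(41.937)}
the job is handed in; nothing more can be done
None
```

I completed every step and handed the job in at about 50 s; no verdict was reported. Two of the last checks are uncertain, listed below.

**What I did**
- I drew the pallet out about 180 mm and stood the three lenses that were present in compartments 1, 3 and 4.
- I slid it back until it stopped against the end stop, with about 12 N on the wrist at the predicted position.
- I seated both spanner pins about 8 mm deep in the ring's holes and turned the ring clockwise until the torque rose to 1.9 N·m.
- I laid the spanner back on its rest with its pins between the rails, then lifted the arm clear.

**Last checks**
- **Pallet and lenses:** the pallet looked home in the final view, with the lenses standing in it. I judged this from pictures; the two lenses under the hood show only faintly through it.
- **Ring:** the tongue lies across the channel behind the pallet, within about 1–2° of its stop direction.
- **Spanner:** the plate top read 28.9–29.1 mm at both ends against an expected 28, so it is level and seated within camera error.
- **Bystanders:** the bottle, tub and cap show no more than about 3 pixels of shift, which is within the detector's scatter. They looked undisturbed, though I have no direct measurement.

**Doubtful readings**
- My height check of the spanner's grip top gave 208.6 mm against an expected 78. I think it picked up the gripper above it, so I discarded it.
- My estimates of where the spanner sat in the hand differed by 2–3 mm, but the pins still seated without contact force.

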